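Hook the second drying arm into its slotted upright

ROBOT

A 6-joint arm with a two-finger parallel gripper is mounted at the origin on the work surface. World frame = base frame: x ahead of the robot, y to its left, z up, the work surface at z = 0. Lengths are in m, angles in rad, forces in N, time in s.
With the tool pointing down it reaches from about 0.375 to 0.9 m from the base axis. Payload 3.1 kg.
Tool frame: the origin (TCP) lies between the finger pads; the fingertips stand manip.finger_overhang ahead of it and the grasp point (between the pads) lies 5 mm behind it (manip.finger_overhang is the distance from the TCP to the fingertips, in m); z points along the fingers, y is the line along which they close (so a half turn about z gives the same grasp; the last joint's range is limited). The gripper opens to 85 mm and grips with 20 to 120 N. Pads are 22 mm wide; open, the fingers measure 114 mm over their backs; the gripper's body (76 mm by 85 mm) begins 54 mm behind the grasp point. The pads swing forward as they close: fully open they stand 13 mm farther back than shut.
Start: joints at [1.077, 0.527, 1.433, -0, 1.181, -0.178], TCP at [0.194, 0.594, 0.245] pointing down, gripper open.
Joint ranges: [-3.08, 3.08], [-0.75, 2.2], [0.22, 2.44], [-1.43, 4.57], [0, 2.65], [-2.85, 2.85]. Speed limits (rad/s): [2.79, 2.79, 3.14, 3.14, 3.14, 3.14].

INTERFACE

Orientations are given as a unit quaternion [x, y, z, w].
In Python, from station import manip gives the robot as it stands.
- The arm moves only by the tool drive_tool, never from a script. Its argument "plan" is a list of rows, each a list of 7 numbers: the shift along the tool's x, y, z in m, then the turn, a rotation vector about the tool's x, y, z in degrees, then the opening, from -1 (shut) to 1 (fully open). In form: [[x, y, z, wx, wy, wz, gripper], ...]. A call has 1 to 10 rows; each row shifts and turns the commanded pose from where the row before left it, along the tool's axes as they then stand; what a row does not reach is not made up. A row lasts 1/10 s, in which the tool goes at most 50 mm and 8.59 degrees, less where a joint would pass 70% of its speed; a pose out of reach is approached as far as the arm can. A call is refused whole if a number of a shift passes 0.05 or a number of a turn 8.59, either way. A call with a gripper value outside its range is refused whole. The fingers move at their own pace and stop on an object; "newtons" is the grip in N (left out, the last holds). Time passes only in rows, so rows that do not move let the fingers close. It gives the time, the measured TCP pose, the force, the opening and the grip force at its end, in the units of the state.
- manip.sense(): the state, without advancing time (a new reading comes with each control period).
- manip.snapshot(name): name is "scene" or "side" or "wrist"; returns a dict with "image" (480x640x3 uint8, red, green, blue), "z_map" (480x640 float32, m along the optical axis (not along the pixel's ray), 0 where there is no reading), "fov_y" (degrees; the focal length in pixels is half the picture's height over the tangent of half this angle, whatever the lens; pixels are square), "cx", "cy" (the principal point, pixels), "k1" (the pictures are not rectified: a ray, as slopes to the right and down, at radius r is drawn at 1 + k1 r^2 times it, then the intrinsics apply), "extrinsics" (4x4, takes a point from camera to world coordinates); the wrist camera has in their place "mount" (4x4, takes a point from camera to tool coordinates, whose origin is the TCP and whose axes are the flange's). Camera axes: x right, y up, looking along -z (the intrinsics and any distortion apply to the point x, -y, -z); pixel columns grow to the right and rows downward; lengths in m; the calibration is good to about 2 mm. A picture is of the moment at which its call begins: read the wrist's pose just before it.
- manip.sign_off(): hands the job in; it is judged then, once.
The state is a dict: "t": time; "q": joint angles; "qd": joint speeds; "tau": joint torques, N m; "tcp_pos": TCP position; "tool_rot": TCP orientation; "force": force on the tool from outside, world axes, zero at the start; "ft_torque": the same for the moment, N m; "finger_gap": opening from 0.0 (shut) to 1.0 (fully open); "gripper_force": force on a finger pad.
Only numpy, scipy, OpenCV 4.12 (cv2) and the standard library are available. Lean on these libraries where they do the work, as an engineer would, in place of code of your own. Each camera call takes 0.05 s, during which the arm holds its last target. There are 200 camera calls.

TASK

Pick up the long drying arm that has two hook tabs and hang it on the empty slotted upright, in the two middle slots like the arm on the other upright: feel lightly for the slots (tabs on the bare strip with less than 15 N), push in until the plate is flush, then press it down past the spring catch until it is fully home. Be gentle: a push of about 20 N is enough, and forcing it would bend the tabs. Let go of it and leave everything else where it stands.

Things in the scene. Friction and masses are not known exactly. Their poses are not given: they have to be found in the camera images.
- hanger_arm: The loose arm to hang, 0.22 to 0.37 kg, standing on the table as it will hang. Origin: lower edge, centre, of its rear (mating) face; x points out of that face, z up. Bar 22 wide x 20 tall (z 0 to 20) runs to x = -170, with an upturned stop to z 38 in its last 8 mm. Rear plate x -8 to 0, 36 wide, z 0 to 95. Two hook tabs on the rear face. Centre of mass near x = -75 mm.
- bar_grip (a point): A good place to grip the arm: middle of the bar, 85 mm in front of the mating face, 10 mm above the arm's underside; the bar is 22 mm wide (arm's y) here. Pushing down here is levered about threefold at tabs and plate once they are on a hard stop: 20 N is enough, over 25 N is too much.
- lower_tab (a point): Centre of the lower tab's neck, 3 mm behind the mating face, 30 mm above the arm's underside; the upper tab is alike, 45 mm higher. A neck is 10 wide, 10 tall, 6 mm long (x 0 to 6); behind it (x 6 to 12) a finger, 10 wide at most, spans from 5 above to 19 mm below the neck's centre.
- upright: The empty upright, fixed, 53 wide, 282 mm tall. Origin on the table under the middle of its front face, which is the plane x = 0 and faces its own -x; z up. In it is clamped a flush steel strip, 40 wide, 4 mm thick, open behind, with four slots at y = 0, 12.5 wide, 27 tall, 45 mm apart. A seated arm has its axes parallel to these, x = y = 0, nominally z = 95 mm.
- slot_nominal (a point): Nominal middle of the lower edge of the second slot from below (z 120 mm, on the front face); the lower tab belongs in it, its neck on this edge. The strip was clamped by hand: all its slots stand up to 13 mm higher or lower than nominal, not shown by this point, to be felt or seen. To enter, the arm must be 15.5 mm above its seat, within 1.5 mm.
- catch (a joint): Travel (m) of a sprung roller behind the strip, beside the lower tab's slot: 0 at rest, about 0.002 while the tab pushes it aside, 0 again when home. The lowered tab meets it after 0 to 4 mm; passing it takes about 5 to 12 N besides the arm's weight, then comes a hard stop, 14 to 17 mm below entry (up to 20 at the fingers, as the bar can pitch a little in them).
- upright_full: The other upright, same shape, fixed, with an equal arm already hung in its two middle slots and reaching 170 mm to its -x side at z 95 to 115 mm. Origin as for the empty upright. Leave alone.
- short_arm: Bystander: spare short arm, 110 mm long, plate 50 mm tall with a single hook tab; not wanted; origin as for the long arm. Origin: centre of its underside unless said otherwise.
- dosing_cup: Bystander: open white cup, diameter 56, height 45 mm. Origin: centre of its underside unless said otherwise.
- detergent: Bystander: white bottle, diameter 72, height 190 mm. Origin: centre of its underside unless said otherwise.
- clip_jar: Bystander: glass jar, diameter 70, height 100 mm. Origin: centre of its underside unless said otherwise.
- scrub_brush: Bystander: wooden-handled brush lying flat, handle towards its -x. Origin: centre of its underside unless said otherwise.
- soap_tin: Bystander: flat metal tin 90 x 60 x 35 mm. Origin: centre of its underside unless said otherwise.
- starch_can: Bystander: can, diameter 60, height 90 mm. Origin: centre of its underside unless said otherwise.
Things that resemble listed ones, but are neither listed nor needed, are in the scene too. Leave any blue or green look-alike of the hanger_arm alone.

How it is judged:
On the way, in this order (a step that is already met when the one before it is completed fails the run):
1. both tabs are through the two middle slots and the plate is against the strip, not yet lowered (x of hanger_arm in the frame of upright between -0.004 and 0.004 m and y of hanger_arm in the frame of upright between -0.004 and 0.004 m and z of hanger_arm in the frame of upright between 0.095 and 0.127 m).
2. the lowered tab pushes the sprung roller aside (x of hanger_arm in the frame of upright between -0.004 and 0.004 m and y of hanger_arm in the frame of upright between -0.004 and 0.004 m and value of joint catch above 0.001 m).
At the end, for the whole second after the job is handed in: The long arm hangs in the two middle slots of the empty upright: mating face within 4 mm of its front face and middle, origin 80 to 110 mm above the table, level and square within 0.08 rad, the roller within 1.2 mm of rest, the arm still and released (x of hanger_arm in the frame of upright between -0.004 and 0.004 m and y of hanger_arm in the frame of upright between -0.004 and 0.004 m and z of hanger_arm in the frame of upright between 0.08 and 0.11 m and angle between the x axis of hanger_arm and the x axis of upright, either way round below 0.08 rad and angle between hanger_arm's own z axis and vertical below 0.08 rad and value of joint catch below 0.0012 m and linear speed of hanger_arm below 0.01 m/s); the robot touches nothing.
It fails at once if the arm is forced: its contact forces on the empty upright add up to more than 80 N (20 N of push at the bar makes about 60 N at tabs and plate) (contact force between hanger_arm and upright above 80 N).
It fails at once if the tabs, not yet in the slots, are pressed on the empty upright with more than 15 N (x of hanger_arm in the frame of upright below -0.009 m and contact force between hanger_arm and upright above 15 N).
It fails at once if a bystander is moved by more than 25 mm (distance of any of short_arm, dosing_cup, detergent, clip_jar, scrub_brush, soap_tin, starch_can from where it was at the start of the episode above 0.025 m).
It also fails if it takes over 61 s, if anything falls off the work surface, if the arm or the gripper's body presses on something with over 40 N, if the wrist force passes 120 N, or if a joint passes its speed limit or range.

## Working session

There is one attempt and no reset: what is moved stays moved. The work goes in short steps, Python scripts to look and compute and a tool call to move; the robot and the scene stay as the last step left them, time stands still between calls to the robot, and variables do not carry over. Pictures are saved under pics/ and viewed, at most 10 in all, crops included, and the job is handed in when it is done.

Besides the shell and the picture viewer there is one more tool, called after "Emit:" by a JSON object that holds its "name" and its "arguments", one argument or row to a line. drive_tool: Moves the arm, as the interface text tells. Its arguments: {"type":"object","properties":{"plan":{"type":"array"},"newtons":{"type":"number"}},"required":["plan"]}

```bash
ls; mkdir -p pics; cat > h.py <<'E'
import numpy as np, cv2, pickle
from station import manip
from scipy.spatial.transform import Rotation as R
def snap(n,tag):
    s=manip.sense(); d=manip.snapshot(n)
    if 'mount' in d:
        T=np.eye(4);T[:3,:3]=R.from_quat(s['tool_rot']).as_matrix();T[:3,3]=s['tcp_pos'];d['extrinsics']=T@np.array(d['mount'])
    cv2.imwrite(f'pics/{tag}.png',d['image'][:,:,::-1]); pickle.dump(d,open(f'pics/{tag}.pkl','wb')); return d
def load(tag): return pickle.load(open(f'pics/{tag}.pkl','rb'))
def K(d):
    f=240/np.tan(np.radians(d['fov_y'])/2); return np.array([[f,0,d['cx']],[0,f,d['cy']],[0,0,1.]])
def rays(d,uv):
    uv=np.atleast_2d(np.array(uv,float)); k=K(d)
    p=cv2.undistortPoints(uv[:,None],k,np.array([d['k1'],0,0,0.]))[:,0]
    E=np.array(d['extrinsics']); v=np.c_[p[:,0],-p[:,1],-np.ones(len(p))]
    return E[:3,3],v@E[:3,:3].T
def onz(d,uv,z):
    o,v=rays(d,uv); return o+v*((z-o[2])/v[:,2])[:,None]
def depth(d,uv):
    o,v=rays(d,uv); uv=np.atleast_2d(uv).astype(int); z=d['z_map'][uv[:,1],uv[:,0]]; return o+v*z[:,None]
def proj(d,P):
    E=np.linalg.inv(np.array(d['extrinsics'])); c=np.atleast_2d(P)@E[:3,:3].T+E[:3,3]
    s=np.c_[c[:,0],-c[:,1]]/-c[:,2:]; s*=1+d['k1']*(s**2).sum(1)[:,None]; k=K(d); return s*k[0,0]+[d['cx'],d['cy']]
def cloud(d):
    v,u=np.mgrid[0:480,0:640]; P=depth(d,np.c_[u.ravel(),v.ravel()]).reshape(480,640,3); P[d['z_map']==0]=np.nan; return P
E
python3 - <<'E'
from h import *
for n in('scene','side','wrist'):
    d=snap(n,n+'0'); print(n,{k:d[k] for k in('fov_y','cx','cy','k1')},np.round(d['extrinsics'],3).tolist())
print(manip.sense(),manip.finger_overhang)
E
```

```text
pics
scene {'fov_y': 49.955785277804274, 'cx': 316.23222609803753, 'cy': 242.5589236738537, 'k1': -0.07298903043809185} [[-0.688, -0.513, 0.514, 1.208], [0.726, -0.488, 0.484, 0.731], [0.002, 0.706, 0.708, 1.114], [0.0, 0.0, 0.0, 1.0]]
side {'fov_y': 43.29915005349648, 'cx': 320.43798547886297, 'cy': 241.79840690220047, 'k1': -0.16233432992863783} [[0.969, 0.127, -0.213, 0.079], [-0.248, 0.507, -0.826, -1.535], [0.003, 0.853, 0.522, 1.105], [0.0, 0.0, 0.0, 1.0]]
wrist {'fov_y': 66.64183271919582, 'cx': 317.3704777591549, 'cy': 233.42106250548676, 'k1': -0.06475582788649759} [[0.31, -0.907, -0.285, 0.121], [0.951, 0.295, 0.095, 0.617], [-0.002, -0.3, 0.954, 0.374], [0.0, 0.0, 0.0, 1.0]]
{'t': 0.15, 'q': array([ 1.07651386e+00,  5.28250551e-01,  1.43362891e+00, -1.67934757e-05,
        1.18139902e+00, -1.78480822e-01]), 'qd': array([-0.00028184, -0.00389253, -0.0025552 ,  0.00061638, -0.00102654,
       -0.00061111]), 'tau': array([ 7.51603784e-04, -4.42747200e+01, -1.78277010e+01, -2.76004830e-04,
        5.67430092e-03,  1.95283747e-05]), 'tcp_pos': array([0.19381818, 0.59362456, 0.24455302]), 'tool_rot': array([ 1.57242279e-01,  9.87559697e-01, -7.98237221e-04, -2.70893856e-04]), 'force': array([ 0.49158373,  0.44721382, -0.31080562]), 'ft_torque': array([-0.00645979,  0.01402667,  0.02349275]), 'gripper_force': 0.0, 'finger_gap': 0.9970853650725306} 0.014
```

View pics/scene0.png

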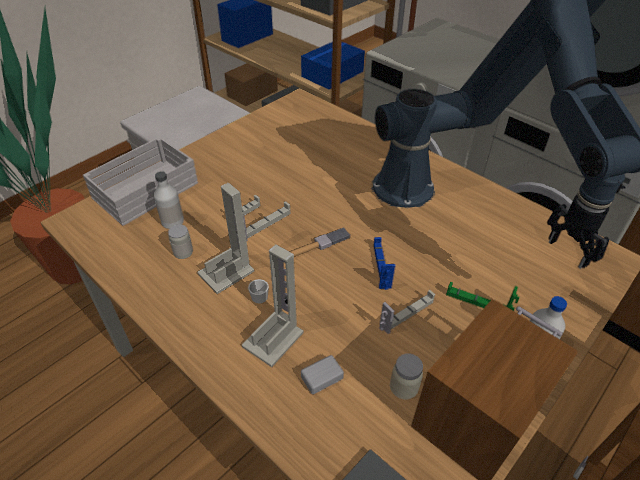

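View pics/side0.png

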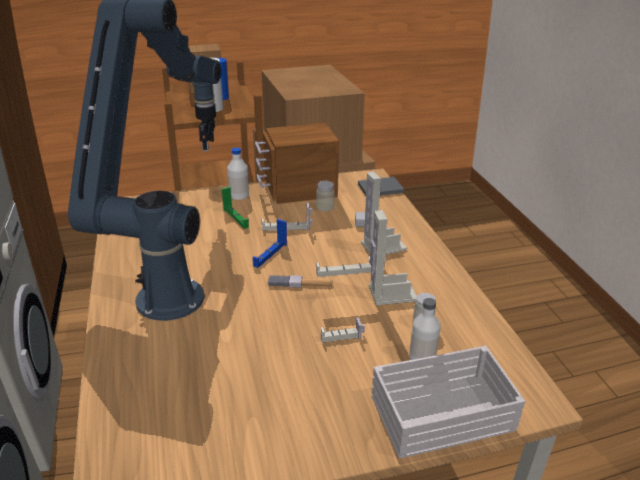

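Scene shows these candidates: the long white arm at (408,310), with its plate at (386,318). Look-alikes are blue (383,265), green (480,298), the short white arm (250,204) and the hung arm (270,218). In the side view the same long arm is at (288,225). The empty upright is at scene (285,290) and side (373,210). My choice is the white arm at (408,310); next I check it in a crop and measure it.

```bash
python3 - <<'E'
from h import *
a=load('scene0');b=load('side0')
# crop
c1=cv2.resize(a['image'][230:380,230:460],None,fx=2.4,fy=2.4,interpolation=cv2.INTER_CUBIC)[:, :,::-1]
c2=cv2.resize(b['image'][160:320,230:430],None,fx=1.9,fy=1.9,interpolation=cv2.INTER_CUBIC)[:,:,::-1]
H=np.zeros((c1.shape[0]+0,800,3),np.uint8); H[:, :552]=c1[:, :552]; 
cv2.imwrite('pics/c1.png',c1); cv2.imwrite('pics/c2.png',cv2.resize(c2,None,fx=1.8,fy=1.8))
for n,d,boxes in(('scene',a,[(375,285,440,335),(268,240,302,365),(215,180,250,290)]),('side',b,[(255,200,315,240),(355,170,408,262),(370,205,415,305)])):
    P=cloud(d)
    for (u0,v0,u1,v1) in boxes:
        q=P[v0:v1,u0:u1].reshape(-1,3); im=d['image'][v0:v1,u0:u1].reshape(-1,3).astype(int)
        sat=im.max(1)-im.min(1)
        m=(q[:,2]>.006)&(sat<35); q=q[m]
        print(n,(u0,v0),len(q),'min',np.round(np.nanpercentile(q,2,axis=0),3),'max',np.round(np.nanpercentile(q,98,axis=0),3))
        lo=q[(q[:,2]<.03)]; 
        (c,wh,an)=cv2.minAreaRect(q[:,:2].astype(np.float32)*1000); print('  rect',np.round(c),np.round(wh),round(an,1))
        hi=q[q[:,2]>.05]; 
        if len(hi): print('  hi',np.round(np.median(hi,axis=0),3),[np.round(x,3) for x in cv2.minAreaRect(hi[:,:2].astype(np.float32)*1000)], hi[:,2].max())
E
```

```text
scene (375, 285) 772 min [0.352 0.303 0.007] max [0.522 0.358 0.095]
  rect [429. 294.] [110. 183.] 81.6
  hi [0.513 0.32  0.079] [array([514.617, 317.726]), array([38.801, 20.332]), np.float64(83.44)] 0.10019911347162314
scene (268, 240) 2614 min [0.668 0.101 0.008] max [0.777 0.18  0.283]
  rect [690. 129.] [223.  86.] 46.3
  hi [0.682 0.119 0.173] [array([722.661, 129.593]), array([113.346,  56.816]), np.float64(6.659)] 0.2851704867027991
scene (215, 180) 2337 min [ 0.464 -0.285  0.008] max [ 0.718 -0.088  0.283]
  rect [ 591. -186.] [383. 106.] 46.3
  hi [ 0.619 -0.116  0.166] [array([ 639.76 , -132.167]), array([ 60.826, 153.378]), np.float64(86.166)] 0.28628677725813834
side (255, 200) 326 min [0.347 0.224 0.007] max [0.52  0.35  0.096]
  rect [424. 279.] [132. 178.] 79.3
  hi [0.506 0.304 0.079] [array([461.404, 274.549]), array([159.814,  29.228]), np.float64(38.584)] 0.10342373886560785
side (355, 170) 2399 min [ 0.595 -0.162  0.009] max [0.937 0.596 0.283]
  rect [757. 231.] [855. 189.] 70.4
  hi [0.665 0.093 0.202] [array([686.823,  -6.014]), array([354.712, 120.822]), np.float64(75.112)] 0.2875204555158192
side (370, 205) 2485 min [ 0.594 -0.188  0.008] max [0.779 0.145 0.283]
  rect [697. -17.] [379. 141.] 74.0
  hi [ 0.612 -0.152  0.156] [array([686.832,  -6.101]), array([353.308, 125.412]), np.float64(76.105)] 0.2875204555158192
```

View pics/c1.png

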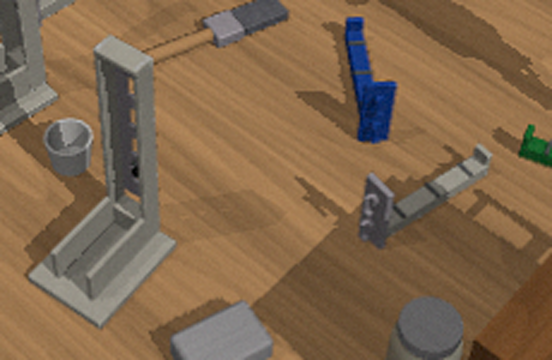

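View pics/c2.png

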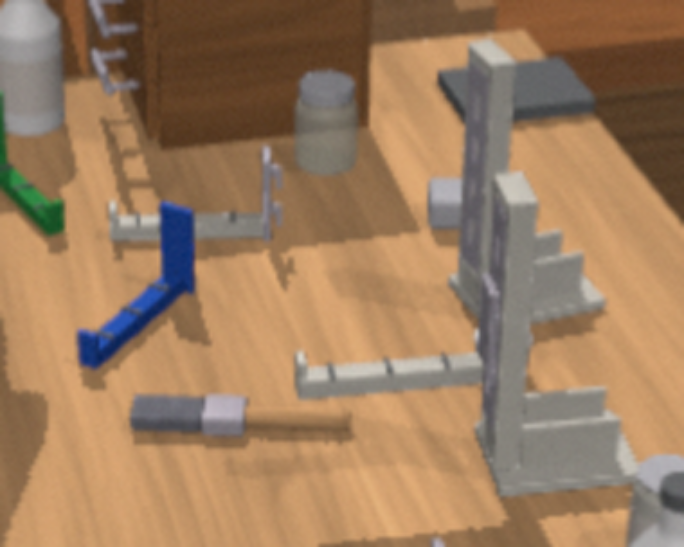

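The crop confirms the white arm: two tabs on its plate (crop 375,210), bar running to (485,155). The empty upright is at crop (125,130). I'll take the wrist camera over the arm.

Emit:
{"name": "drive_tool", "arguments": {
  "plan": [
    [-0.038,-0.0216,0,0,0,-1,1],
    [-0.038,-0.0216,0,0,0,-1,1],
    [-0.038,-0.0216,0,0,0,-1,1],
    [-0.038,-0.0216,0,0,0,-1,1],
    [-0.038,-0.0216,0,0,0,-1,1],
    [-0.038,-0.0216,0,0,0,-1,1],
    [-0.038,-0.0216,0,0,0,-1,1],
    [-0.038,-0.0216,0,0,0,-1,1],
    [0,0,0,0,0,0,1],
    [0,0,0,0,0,0,1]
  ]
}}

```text
t: 1.15
tcp_pos: [0.445, 0.3496, 0.2449]
tool_rot: [0.089, 0.996, -0.0, -0.001]
force: [0.7, 0.4, 0.2]
finger_gap: 1.0
gripper_force: 0.0
```

```bash
python3 - <<'E'
from h import *
d=snap('wrist','w1'); P=cloud(d); s=manip.sense(); print(s['tcp_pos'],s['tool_rot'],s['force'])
a=load('scene0'); Q=cloud(a)
for n,P,d in(('w1',P,d),('scene',Q,a)):
    m=(P[...,0]>.33)&(P[...,0]<.54)&(P[...,1]>.27)&(P[...,1]<.38)&(P[...,2]>.012)&(P[...,2]<.11)
    im=d['image'].astype(int); m&=(im.max(2)-im.min(2)<45)
    q=P[m]; bar=q[(q[:,2]<.024)&(q[:,2]>.016)]
    c=bar[:,:2].mean(0); u,s_,vt=np.linalg.svd(bar[:,:2]-c); x=vt[0]*np.sign(vt[0][0]); y=np.array([-x[1],x[0]])
    pr=(q[:,:2]-c)@np.c_[x,y]
    print(n,len(q),'c',c,'yaw',np.degrees(np.arctan2(x[1],x[0])),'topz',np.median(bar[:,2]))
    hi=pr[q[:,2]>.06]; print(' x range',np.percentile(pr[:,0],[1,50,99]),'bar y',np.percentile(pr[(q[:,2]<.024)&(q[:,2]>.016)][:,1],[3,50,97]),'plate',np.percentile(hi,[3,50,97],axis=0).tolist(),'maxz',np.nanpercentile(q[:,2],99.5))
    np.save(f'pics/{n}_m.npy',m)
E
```

```text
[0.44401948 0.35027758 0.24491617] [ 8.84660471e-02  9.96078903e-01 -1.53584018e-04 -7.44795801e-04] [ 1.28886887  0.04882102 -0.27262868]
w1 5396 c [0.42596712 0.33477295] yaw -11.188311923229943 topz 0.020796343458648336
 x range [-0.08008615  0.02789228  0.08659423] bar y [-0.01039024  0.00015546  0.01038218] plate [[0.0795855497991397, -0.016618969001235898], [0.08031565465649802, -0.00020825866072840554], [0.0871677143311765, 0.01662368750136578]] maxz 0.0968538977341808
scene 712 c [0.42868564 0.33567515] yaw -9.61359275711687 topz 0.01966817552292721
 x range [-0.08112786  0.03713862  0.09708278] bar y [-1.24654709e-02  8.82335888e-05  1.15286623e-02] plate [[0.07923794049232419, -0.01975209989985674], [0.08498196280810963, -0.0022724233634183605], [0.09607573156386881, 0.014471209324525733]] maxz 0.09786432027263711
```

View pics/w1.png

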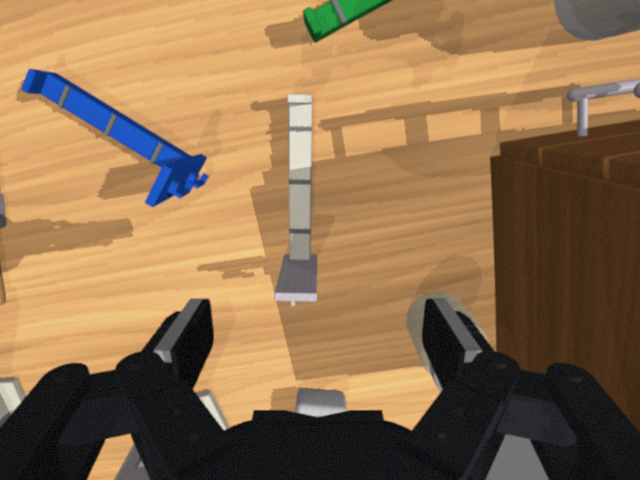

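The wrist view shows the white arm as a vertical bar from (300,97) to the plate at (297,290), with the top at about z=0.02 and the plate top at 0.096, as they should be. Next I look at the empty upright from the front, tilted.

Emit:
{"name": "drive_tool", "arguments": {
  "plan": [
    [-0.016,-0.036,-0.0133,0,0,0,1],
    [-0.016,-0.036,-0.0133,0,0,0,1],
    [-0.016,-0.036,-0.0133,0,0,0,1],
    [-0.016,-0.036,-0.0133,0,0,0,1],
    [-0.016,-0.036,-0.0133,0,0,0,1],
    [-0.016,-0.036,-0.0133,0,0,0,1],
    [0,0,0,0,-7.5,0,1],
    [0,0,0,0,-7.5,0,1],
    [0,0,0,0,-7.5,0,1],
    [0,0,0,0,-7.5,0,1]
  ]
}}

```text
t: 2.2
tcp_pos: [0.5002, 0.1226, 0.3258]
tool_rot: [0.084, 0.962, -0.022, 0.261]
force: [-0.7, -0.6, -0.2]
finger_gap: 1.003
gripper_force: 0.0
```

Emit:
{"name": "drive_tool", "arguments": {
  "plan": [
    [0,0,0,0,0,0,1],
    [0,0,0,0,0,0,1],
    [0,0,0,0,0,0,1]
  ]
}}

```text
t: 2.5
tcp_pos: [0.5028, 0.1216, 0.3262]
tool_rot: [0.085, 0.962, -0.022, 0.258]
force: [0.6, -0.7, 0.9]
finger_gap: 0.998
gripper_force: 0.0
```

```bash
python3 - <<'E'
from h import *
d=snap('wrist','w2'); s=manip.sense(); print(s['tcp_pos'],s['tool_rot'],s['force'],s['finger_gap'])
E
```

```text
[0.50305933 0.12137255 0.32620211] [ 0.08493511  0.96201038 -0.02245019  0.25849188] [ 0.93951068 -0.0097798   0.89551526] 0.996456541891067
```

View pics/w2.png

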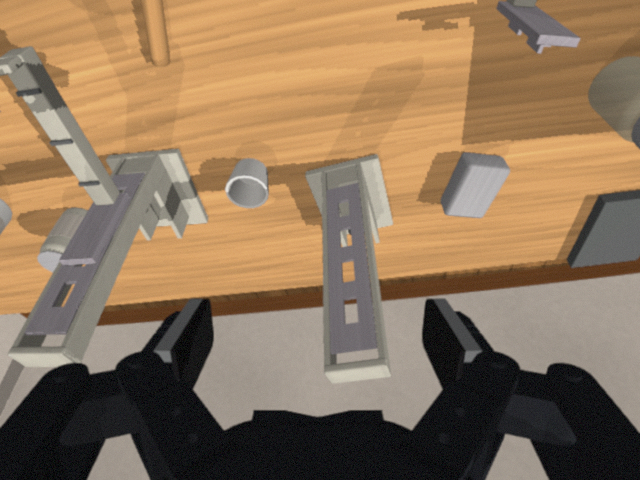

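The empty upright is at (350,270), seen upside down. Its four slots are at about (344,208), (346,238), (348,270) and (351,310); the second slot from below is (346,238). I'll fit the face plane and find the slot edges.

```bash
python3 - <<'E'
from h import *
d=load('w2'); P=cloud(d)
im=d['image'].astype(int)
poly=np.array([[330,195],[362,195],[382,362],[328,362]]); m=np.zeros((480,640),np.uint8); cv2.fillPoly(m,[poly],1)
q=P[m>0]; q=q[np.isfinite(q).all(1)]; q=q[(q[:,2]>.03)&(q[:,0]<.72)]
# ransac vertical plane: x cos + y sin = c
rng=np.random.default_rng(0); best=0
for _ in range(400):
    a=q[rng.choice(len(q),3,replace=False)]; n=np.cross(a[1]-a[0],a[2]-a[0]); n/=np.linalg.norm(n)+1e-12
    k=np.abs((q-a[0])@n)<.002
    if k.sum()>best: best=k.sum();bk=k
p=q[bk]; c=p.mean(0); n=np.linalg.svd(p-c,full_matrices=False)[2][2]; n*=np.sign(n[0])
print(len(q),best,'n',n,'c',c,'yaw',np.degrees(np.arctan2(n[1],n[0])))
nh=np.array([n[0],n[1],0]);nh/=np.linalg.norm(nh); t=np.array([-nh[1],nh[0],0]); c0=nh@c
pt=(p@t); print('y ext',np.percentile(pt,[.5,99.5]),'z ext',np.percentile(p[:,2],[.5,99.5]))
# rectify front plane: 0.5mm/px, v from z=.29 down, u along t
tc=np.percentile(pt,[.5,99.5]).mean(); W,H=160,600
gu,gv=np.meshgrid(np.arange(W),np.arange(H)); X=nh*c0+ (tc+(gu-W/2)*.0005)[...,None]*t+ (.295-gv*.0005)[...,None]*np.array([0,0,1.])
uv=proj(d,X.reshape(-1,3)).reshape(H,W,2).astype(np.float32)
r=cv2.remap(d['image'],uv[...,0],uv[...,1],cv2.INTER_CUBIC)
cv2.imwrite('pics/rect.png',cv2.resize(cv2.rotate(r[:,:,::-1],cv2.ROTATE_90_CLOCKWISE),None,fx=1.33,fy=3)); 
np.savez('up.npz',nh=nh,t=t,c0=c0,tc=tc,r=r)
# z-depth holes: distance behind plane on rectified
D=cv2.remap((P@nh-c0).astype(np.float32),uv[...,0],uv[...,1],cv2.INTER_NEAREST)
hole=(D>.006)
for z in np.arange(.06,.29,.003):
    v=int((.295-z)/.0005); row=np.where(hole[v,45:115])[0]; print(round(z,3),(round((row.min()+45-80)*.5,1),round((row.max()+45-80)*.5,1)) if len(row) else '-',end='; ')
col=hole[:,76:85].mean(1); e=np.where(np.diff((col>.5).astype(int)))[0]; print('\nhole z edges',np.round(.295-(e+.5)*.0005,4), D[:,80][::40])
E
```

```text
6097 5830 n [9.93468959e-01 1.14101087e-01 6.08238970e-04] c [0.66699022 0.1248518  0.19120633] yaw 6.551781046794703
y ext [0.02381584 0.06899155] z ext [0.07059675 0.27769824]
0.06 -; 0.063 -; 0.066 -; 0.069 -; 0.072 -; 0.075 -; 0.078 -; 0.081 -; 0.084 (np.float64(-6.0), np.float64(5.5)); 0.087 (np.float64(-5.0), np.float64(5.5)); 0.09 (np.float64(-6.0), np.float64(5.5)); 0.093 (np.float64(-6.5), np.float64(5.0)); 0.096 (np.float64(-6.5), np.float64(5.0)); 0.099 (np.float64(-6.5), np.float64(5.0)); 0.102 (np.float64(-5.5), np.float64(4.5)); 0.105 (np.float64(-4.0), np.float64(3.0)); 0.108 -; 0.111 -; 0.114 -; 0.117 -; 0.12 -; 0.123 -; 0.126 (np.float64(-2.0), np.float64(-2.0)); 0.129 (np.float64(-5.5), np.float64(5.0)); 0.132 (np.float64(-5.5), np.float64(5.0)); 0.135 (np.float64(-6.0), np.float64(5.0)); 0.138 (np.float64(-6.0), np.float64(4.5)); 0.141 (np.float64(-6.0), np.float64(5.5)); 0.144 (np.float64(-6.0), np.float64(5.5)); 0.147 (np.float64(-6.5), np.float64(5.0)); 0.15 (np.float64(-3.5), np.float64(4.0)); 0.153 -; 0.156 -; 0.159 -; 0.162 -; 0.165 -; 0.168 -; 0.171 (np.floa
[... 771 characters left out ...]
24 (np.float64(-4.0), np.float64(5.5)); 0.243 -; 0.246 -; 0.249 -; 0.252 -; 0.255 -; 0.258 -; 0.261 -; 0.264 -; 0.267 (np.float64(-17.5), np.float64(17.0)); 0.27 (np.float64(-17.5), np.float64(17.0)); 0.273 (np.float64(-17.5), np.float64(17.0)); 0.276 -; 0.279 -; 0.282 -; 0.285 (np.float64(-17.5), np.float64(17.0)); 0.288 (np.float64(-17.5), np.float64(17.0)); 
hole z edges [0.2848 0.2762 0.2672 0.2402 0.2162 0.1952 0.1712 0.1502 0.1267 0.1052
 0.0822 0.0527 0.0502] [ 1.4142723e+00  1.4103508e+00  9.2244860e-05  1.4147432e+00
  2.1644430e-03  2.7496561e-01  2.2242844e-01 -9.0190704e-04
  1.0963124e-01 -3.1436654e-04  7.6372221e-02 -9.6222135e-04
 -2.2406920e-04  4.4901823e-03  2.8054358e-03]
```

View pics/rect.png

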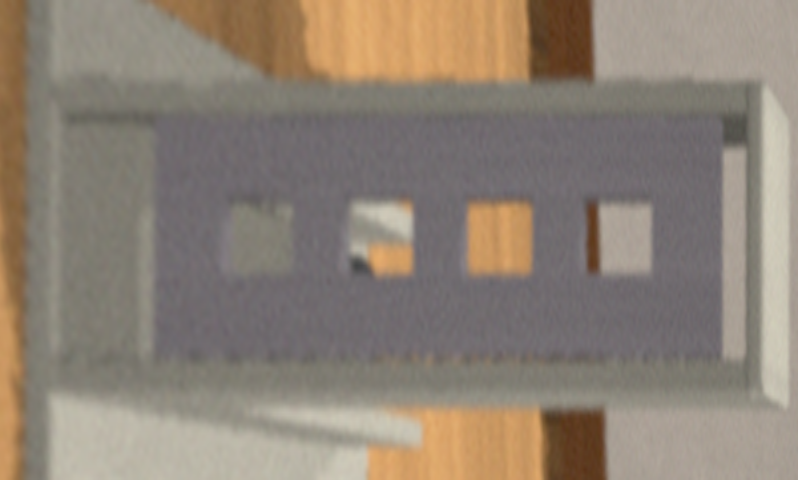

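The strip shows slot tops near z = .105/.150/.195/.240, about 3 mm above nominal. Next I check the camera bias against the table and refine the arm's yaw.

```bash
python3 - <<'E'
from h import *
for n in('w1','w2','scene0','side0'):
    d=load(n);P=cloud(d);im=d['image'].astype(int)
    m=(P[...,0]>.4)&(P[...,0]<.72)&(P[...,1]>0)&(P[...,1]<.3)&(np.abs(P[...,2])<.01)&(im[...,0]-im[...,2]>40)
    print(n,m.sum(),'table z',np.nanmedian(P[m],axis=0))
# arm from w1 by rectifying z=.02 : use edges of bar in pixels
d=load('w1');im=d['image'].astype(int);sat=im.max(2)-im.min(2)
L=[];Rr=[]
for v in range(104,250,3):
    k=np.where(sat[v,270:330]<48)[0]+270
    if len(k)>12: L.append([k.min()-.5,v]);Rr.append([k.max()+.5,v])
l=onz(d,np.array(L)+0,.02);r=onz(d,np.array(Rr),.02)
def fit(a):
    p=np.polyfit(a[:,0],a[:,1],1);return p,np.std(a[:,1]-np.polyval(p,a[:,0]))
pl,sl=fit(l);pr,sr=fit(r);print('edges',pl,sl,pr,sr,'yaws',np.degrees(np.arctan([pl[0],pr[0]])),'width',np.abs(np.polyval(pl,.43)-np.polyval(pr,.43)),'mid y at .43',(np.polyval(pl,.43)+np.polyval(pr,.43))/2)
P=cloud(d); q=P[np.load('pics/w1_m.npy')]; pt=q[q[:,2]>.091]; print('plate top',len(pt),pt.mean(0),cv2.minAreaRect(pt[:,:2].astype(np.float32)*1000))
st=q[(q[:,2]>.034)&(q[:,2]<.042)&(q[:,0]<.38)]; print('stop top',len(st),st.mean(0),cv2.minAreaRect(st[:,:2].astype(np.float32)*1000))
# upright slots: upper edges and sides from colour too
z=np.load('up.npz'); r_=z['r'].astype(int); g=r_[:,66:92].mean((1,2)) ; print('nh',z['nh'],'c0',z['c0'],'tc',z['tc'],'cam z',load('w2')['extrinsics'][2][3])
E
```

```text
w1 45318 table z [0.50312367 0.18037951 0.00097089]
w2 46169 table z [0.55875281 0.14734428 0.00089916]
scene0 8138 table z [ 5.45867587e-01  1.78040563e-01 -5.12338659e-04]
side0 3182 table z [0.53465401 0.16097961 0.00153558]
edges [-0.1983253  0.4079113] 0.00031007152222937604 [-0.19480645  0.42910488] 0.0002806802164546383 yaws [-11.21764022 -11.02352507] width 0.022706690076032376 mid y at .43 0.3339847675027606
plate top 436 [0.5073436  0.31908657 0.09527141] ((508.1279602050781, 318.4537658691406), (35.25462341308594, 8.542356491088867), 78.62545776367188)
stop top 236 [0.34950193 0.34984376 0.03838625] ((349.33160400390625, 349.82025146484375), (21.06720733642578, 7.733731746673584), 80.1485366821289)
nh [0.99346914 0.11410111 0.        ] c0 0.6768799347238701 tc 0.046403692558956065 cam z 0.3999166863729477
```

```bash
cat >> h.py <<'E'
def go(p,yaw):
    "tool-down pose with tool -x at yaw(deg): shift after turning, in target tool axes; turn in current tool axes"
    s=manip.sense(); C=R.from_quat(s['tool_rot']); a=np.radians(yaw)
    x=np.array([-np.cos(a),-np.sin(a),0]);z=np.array([0,0,-1.]);T=R.from_matrix(np.c_[x,np.cross(z,x),z])
    d=np.array(p)-s['tcp_pos']
    print('pos',s['tcp_pos'],'turn deg',np.round((C.inv()*T).as_rotvec(degrees=True),2),'shift target axes',np.round(T.inv().apply(d),4),'shift current axes',np.round(C.inv().apply(d),4),'F',np.round(s['force'],2),'gap',s['finger_gap'],s['gripper_force'])
E
python3 -c "
from h import *
go([.4286,.3343,.12],-11.1)"
```

```text
pos [0.50305933 0.12137255 0.32620211] turn deg [ 0.31 30.08  0.99] shift target axes [0.1141 0.1946 0.2062] shift current axes [0.1991 0.1965 0.1231] F [ 0.94 -0.01  0.9 ] gap 0.996456541891067 0.0
```

Emit:
{"name": "drive_tool", "arguments": {
  "plan": [
    [0,0,0,0.08,7.52,0.25,0.5],
    [0,0,0,0.08,7.52,0.25,0.3],
    [0,0,0,0.08,7.52,0.25,0],
    [0,0,0,0.08,7.52,0.25,0],
    [0.023,0.039,0,0,0,0,0],
    [0.023,0.039,0,0,0,0,0],
    [0.023,0.039,0,0,0,0,0],
    [0.023,0.039,0,0,0,0,0],
    [0.0221,0.0386,0,0,0,0,0],
    [0,0,0.04,0,0,0,0]
  ]
}}

```text
t: 3.55
tcp_pos: [0.4298, 0.341, 0.29]
tool_rot: [0.094, 0.996, 0.005, 0.005]
force: [1.3, 0.1, -0.8]
finger_gap: 0.5
gripper_force: 0.0
```

Emit:
{"name": "drive_tool", "arguments": {
  "plan": [
    [0,0,0.04,0,0,0,0],
    [0,0,0.04,0,0,0,0],
    [0,0,0.04,0,0,0,0],
    [0,0,0.04,0,0,0,0],
    [0,0,0,0,0,0,0],
    [0,0,0,0,0,0,0],
    [0,0,0,0,0,0,0]
  ]
}}

```text
t: 4.25
tcp_pos: [0.4286, 0.3347, 0.1271]
tool_rot: [0.097, 0.995, 0.001, 0.001]
force: [-0.7, 0.2, -0.3]
finger_gap: 0.5
gripper_force: 0.0
```

```bash
python3 - <<'E'
from h import *
go([.4286,.3343,.018],-11.1); print(manip.finger_overhang)
d=snap('side','s3');P=cloud(d);im=d['image'].astype(int)
m=(np.abs(P[...,0]-.4286)<.06)&(np.abs(P[...,1]-.334)<.08)&(P[...,2]>.04)&(P[...,2]<.25)&(im.max(2)<90)
q=P[m]; print(len(q),'finger low z',np.percentile(q[:,2],[0,1,3,10]))
d=snap('wrist','w3')
E
```

```text
pos [0.42857909 0.33474586 0.12707226] turn deg [ 0.11  0.11 -0.04] shift target axes [-1.000e-04 -4.000e-04  1.091e-01] shift current axes [ 1.000e-04 -6.000e-04  1.091e-01] F [-0.7   0.19 -0.3 ] gap 0.4995931775723242 0.0
0.014
299 finger low z [0.12322312 0.12830306 0.13105426 0.14887757]
```

Emit:
{"name": "drive_tool", "arguments": {
  "plan": [
    [0,-0.0004,0.03,0.1,0.1,0,0],
    [0,0,0.03,0,0,0,0],
    [0,0,0.03,0,0,0,0],
    [0,0,0.013,0,0,0,0],
    [0,0,0.01,0,0,0,0],
    [0,0,0,0,0,0,0],
    [0,0,0,0,0,0,0]
  ]
}}

```text
t: 5.05
tcp_pos: [0.4271, 0.3338, 0.0132]
tool_rot: [0.097, 0.995, -0.0, -0.001]
force: [0.1, -0.4, -0.3]
finger_gap: 0.501
gripper_force: 0.0
```

Emit:
{"name": "drive_tool", "arguments": {
  "newtons": 80,
  "plan": [
    [0,0,0,0,0,0,-0.4],
    [0,0,0,0,0,0,-0.6],
    [0,0,0,0,0,0,-1],
    [0,0,0,0,0,0,-1],
    [0,0,0,0,0,0,-1],
    [0,0,0,0,0,0,-1],
    [0,0,0,0,0,0,-1],
    [0,0,0,0,0,0,-1]
  ]
}}

```text
t: 5.85
tcp_pos: [0.4277, 0.3343, 0.0144]
tool_rot: [0.097, 0.995, 0.0, 0.0]
force: [-0.5, 0.5, 9.2]
finger_gap: 0.242
gripper_force: 81.7
```

```bash
python3 -c "
from h import *
go([.4286,.3343,.014],-11.1)"
```

```text
pos [0.42768397 0.33426349 0.01442499] turn deg [ 0.03  0.04 -0.03] shift target axes [-0.0009  0.0002  0.0004] shift current axes [-0.0009  0.0002  0.0004] F [-0.49  0.49  9.2 ] gap 0.2418166299277018 81.6653429082362
```

Emit:
{"name": "drive_tool", "arguments": {
  "plan": [
    [0,0,-0.01,0,0,0,-1],
    [0,0,-0.02,0,0,0,-1],
    [0,0,-0.04,0,0,0,-1],
    [0,0,-0.04,0,0,0,-1],
    [0,0,-0.04,0,0,0,-1],
    [0,0,0,0,0,0,-1],
    [0,0,0,0,0,0,-1],
    [0,0,0,0,0,0,-1]
  ]
}}

```text
t: 6.65
tcp_pos: [0.4252, 0.3328, 0.1609]
tool_rot: [0.097, 0.995, -0.002, -0.003]
force: [-0.5, -0.6, -4.2]
finger_gap: 0.238
gripper_force: 78.9
```

```bash
cat > inhand.py <<'E'
from h import *
import sys
def inhand(tag):
    d=snap('wrist',tag); s=manip.sense()
    T=np.eye(4);T[:3,:3]=R.from_quat(s['tool_rot']).as_matrix();T[:3,3]=s['tcp_pos'];Ti=np.linalg.inv(T)
    P=cloud(d)@Ti[:3,:3].T+Ti[:3,3]; im=d['image'].astype(int); P[...,0]*=-1 # forward
    ok=(im.max(2)-im.min(2)<60)&(np.abs(P[...,1])<.03)
    pl=P[ok&(P[...,0]>.07)&(P[...,0]<.10)&(P[...,2]<-.06)&(P[...,2]>-.10)]
    top=pl[pl[:,2]<np.percentile(pl[:,2],3)+.004]
    print('plate top fwd/y/z mean',top.mean(0),cv2.minAreaRect(top[:,:2].astype(np.float32)*1000),len(top))
    st=P[ok&(P[...,0]<-.06)&(P[...,0]>-.1)&(P[...,2]<.0)&(P[...,2]>-.04)]
    st=st[st[:,2]<np.percentile(st[:,2],5)+.004]
    print('stop',len(st),st.mean(0) if len(st) else '',cv2.minAreaRect(st[:,:2].astype(np.float32)*1000))
    b=P[ok&(P[...,0]<-.02)&(P[...,0]>-.075)&(np.abs(P[...,2]+.006)<.008)]
    ys=[np.percentile(b[np.abs(b[:,0]-x)<.005][:,1],[2,98]).mean() for x in(-.07,-.06,-.05,-.04,-.03)]
    zs=[np.median(b[np.abs(b[:,0]-x)<.005][:,2]) for x in(-.07,-.06,-.05,-.04,-.03)]
    print('bar y',np.round(ys,4),'z',np.round(zs,4))
    print(s['tcp_pos'],s['force'],s['finger_gap'],s['gripper_force'])
if __name__=='__main__': inhand(sys.argv[1])
E
python3 inhand.py w4
```

```text
Traceback (most recent call last):
  File "inhand.py", line 19, in <module>
    if __name__=='__main__': inhand(sys.argv[1])
                             ~~~~~~^^^^^^^^^^^^^
  File "inhand.py", line 9, in inhand
    top=pl[pl[:,2]<np.percentile(pl[:,2],3)+.004]
                   ~~~~~~~~~~~~~^^^^^^^^^^^
IndexError: index -1 is out of bounds for axis 0 with size 0
```

View pics/w4.png

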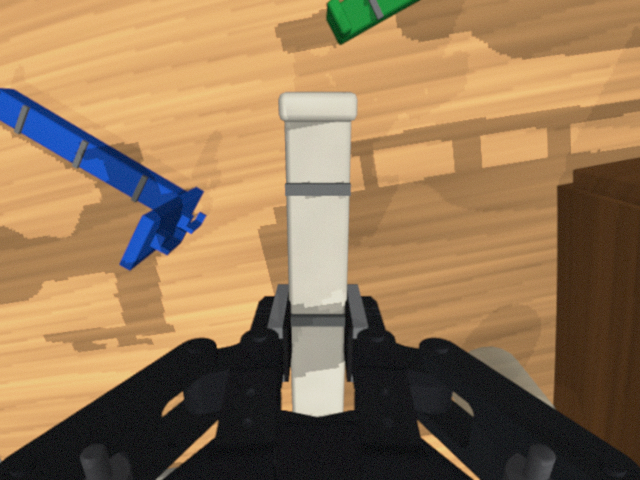

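The arm is held, and its bar runs up the image centre from (318,410) to the stop at (318,105). The plate is hidden behind the gripper.

```bash
sed -i '/pl=P\[ok/d;/top=pl/d;/plate top/d' inhand.py; python3 inhand.py w5; python3 - <<'E'
from h import *
# side & scene view of the held arm in world
s=manip.sense();t=s['tcp_pos']
for n in('side','scene'):
    d=snap(n,n+'5');P=cloud(d);im=d['image'].astype(int)
    T=R.from_quat(s['tool_rot']).as_matrix(); Q=(P-t)@T; Q[...,0]*=-1; Q[...,2]*=-1
    m=(im.max(2)-im.min(2)<50)&(np.abs(Q[...,1])<.025)&(Q[...,0]>.07)&(Q[...,0]<.115)&(Q[...,2]>-.02)&(Q[...,2]<.095)
    q=Q[m];print(n,len(q),'fwd',np.percentile(q[:,0],[1,10,50,90,99]).round(4),'y',np.percentile(q[:,1],[2,50,98]).round(4),'z',np.percentile(q[:,2],[1,50,99]).round(4))
E
```

```text
stop 2279 [-0.07994065 -0.00065124 -0.02424493] ((-79.989501953125, -0.6982049942016602), (7.838490009307861, 21.833837509155273), 0.03382162004709244)
bar y [-0.0006 -0.0006 -0.0006 -0.0006 -0.0006] z [-0.0065 -0.0066 -0.007  -0.0065 -0.0065]
[0.42524035 0.33280849 0.16029733] [ 0.05239874 -0.06212149 -3.36298408] 0.23237065041168325 78.88950705528259
side 127 fwd [0.0729 0.0765 0.0834 0.0956 0.0978] y [-0.0246 -0.0128  0.0103] z [-0.0118  0.0282  0.0836]
scene 393 fwd [0.0792 0.0827 0.0861 0.0947 0.099 ] y [-0.017   0.0038  0.0188] z [-0.0118  0.0429  0.0826]
```

```bash
cat > tgt.py <<'E'
from h import *
import sys
z=np.load('up.npz'); nh,t,c0=z['nh'],z['t'],float(z['c0']); YC=.0466
def tgt(x,az,dy=0): return nh*(c0+x-.086)+t*(YC+dy)+np.array([0,0,az+.0144])
def show():
    s=manip.sense(); p=s['tcp_pos']; print('t',s['t'],'arm x',round(p@nh-c0+.086,4),'y',round(p@t-YC,4),'z',round(p[2]-.0144,4),'F nh/t/z',np.round([s['force']@nh,s['force']@t,s['force'][2]],2))
if __name__=='__main__':
    a=list(map(float,sys.argv[1:])); go(tgt(*a),6.55); show()
E
python3 tgt.py -.035 .146
```

```text
pos [0.42571342 0.3330603  0.16053801] turn deg [ -0.22  -0.38 -17.68] shift target axes [-9.500e-02 -2.357e-01  1.000e-04] shift current axes [-1.621e-01 -1.957e-01  1.000e-04] F [ 0.61  0.1  -3.18] gap 0.2361485229827643 78.88909935951233
t 6.85 arm x -0.1299 y 0.2357 z 0.1461 F nh/t/z [ 0.62  0.03 -3.18]
```

Emit:
{"name": "drive_tool", "arguments": {
  "plan": [
    [0,0,0,-0.05,-0.1,-4.42,-1],
    [0,0,0,-0.05,-0.1,-4.42,-1],
    [0,0,0,-0.05,-0.1,-4.42,-1],
    [0,0,0,-0.05,-0.1,-4.42,-1],
    [-0.01,-0.0393,0,0,0,0,-1],
    [-0.01,-0.0393,0,0,0,0,-1],
    [-0.01,-0.0393,0,0,0,0,-1],
    [-0.02,-0.0393,0,0,0,0,-1],
    [-0.02,-0.0393,0,0,0,0,-1],
    [-0.02,-0.0393,0,0,0,0,-1]
  ]
}}

```text
t: 7.85
tcp_pos: [0.5432, 0.1079, 0.1613]
tool_rot: [-0.057, 0.998, 0.001, 0.001]
force: [0.9, -0.4, -3.7]
finger_gap: 0.237
gripper_force: 79.1
```

Emit:
{"name": "drive_tool", "arguments": {
  "plan": [
    [0,0,0.015,0,0,0,-1],
    [0,0,0.015,0,0,0,-1],
    [0,0,0,0,0,0,-1],
    [0,0,0,0,0,0,-1],
    [0,0,0,0,0,0,-1],
    [0,0,0,0,0,0,-1]
  ]
}}

```text
t: 8.45
tcp_pos: [0.5434, 0.11, 0.1329]
tool_rot: [-0.058, 0.998, 0.0, 0.002]
force: [-0.6, 0.2, -2.9]
finger_gap: 0.24
gripper_force: 79.2
```

```bash
python3 tgt.py -.03 .1128; python3 - <<'E'
from tgt import *
# external check: scene and side, arm and upright in the same picture, upright frame
for n in('side','scene'):
    d=snap(n,n+'6');P=cloud(d);im=d['image'].astype(int)
    Q=np.stack([P@nh-c0,P@t-YC,P[...,2]],-1); m=(im.max(2)-im.min(2)<50)
    f=m&(np.abs(Q[...,0])<.012)&(np.abs(Q[...,1])<.035)&(Q[...,2]>.21)&(Q[...,2]<.275)
    a=m&(Q[...,0]>-.05)&(Q[...,0]<-.013)&(np.abs(Q[...,1])<.03)&(Q[...,2]>.1)&(Q[...,2]<.22)
    print(n,'upr',f.sum(),np.percentile(Q[f],[3,50,97],axis=0).round(4).tolist(),'\n plate',a.sum(),np.percentile(Q[a],[2,50,98],axis=0).round(4).tolist())
E
python3 inhand.py w6
```

```text
pos [0.54335879 0.10998854 0.13286967] turn deg [0.04 0.28 0.04] shift target axes [-0.0085 -0.0007  0.0057] shift current axes [-0.0085 -0.0007  0.0057] F [-0.62  0.16 -2.85] gap 0.24030629198531514 79.20756697654724
t 8.45 arm x -0.0385 y 0.0007 z 0.1185 F nh/t/z [-0.6   0.23 -2.85]
side upr 176 [[-0.0019, -0.0319, 0.2117], [0.0021, -0.0144, 0.2411], [0.0108, 0.0223, 0.2708]] 
 plate 196 [[-0.0492, -0.0235, 0.125], [-0.045, -0.0089, 0.1705], [-0.0267, 0.0195, 0.2162]]
scene upr 145 [[0.0017, -0.0223, 0.2117], [0.0049, -0.0075, 0.2314], [0.0114, 0.0265, 0.2675]] 
 plate 295 [[-0.0462, -0.0083, 0.1236], [-0.0391, 0.0068, 0.1762], [-0.0286, 0.0192, 0.2147]]
stop 2276 [-0.07990559 -0.00058143 -0.0241409 ] ((-79.95881652832031, -0.7256584167480469), (7.835944175720215, 21.818885803222656), 0.0939219668507576)
bar y [-0.0006 -0.0005 -0.0005 -0.0005 -0.0005] z [-0.0063 -0.0065 -0.0068 -0.0064 -0.0064]
[0.54324182 0.10986883 0.13280267] [ 0.52459505 -0.52840621 -3.39783199] 0.23141498433680166 79.2082929611206
```

Emit:
{"name": "drive_tool", "arguments": {
  "plan": [
    [-0.008,-0.0007,0.003,0,0.25,0,-1],
    [-0.008,0,0.0027,0,0,0,-1],
    [-0.003,0,0,0,0,0,-1],
    [0,0,0,0,0,0,-1],
    [0,0,0,0,0,0,-1],
    [0,0,0,0,0,0,-1]
  ]
}}

```text
t: 9.2
tcp_pos: [0.5616, 0.111, 0.1264]
tool_rot: [-0.057, 0.998, 0.0, -0.001]
force: [0.1, 0.3, -2.9]
finger_gap: 0.24
gripper_force: 79.2
```

```bash
python3 tgt.py -.012 .1128
```

```text
pos [0.56158658 0.11104786 0.12644902] turn deg [ 0.05 -0.08  0.  ] shift target axes [-0.0083  0.0004 -0.0008] shift current axes [-0.0083  0.0004 -0.0008] F [ 0.12  0.31 -2.9 ] gap 0.2403085658705311 79.22799110412598
t 9.2 arm x -0.0203 y -0.0004 z 0.112 F nh/t/z [ 0.16  0.3  -2.9 ]
```

Emit:
{"name": "drive_tool", "arguments": {
  "plan": [
    [-0.003,0.0004,-0.0008,0,0,0,-1],
    [-0.002,0,0,0,0,0,-1],
    [-0.0015,0,0,0,0,0,-1],
    [-0.001,0,0,0,0,0,-1],
    [0,0,0,0,0,0,-1],
    [0,0,0,0,0,0,-1]
  ]
}}

```text
t: 9.8
tcp_pos: [0.5693, 0.1123, 0.1273]
tool_rot: [-0.057, 0.998, 0.0, -0.001]
force: [-0.2, 0.3, -2.9]
finger_gap: 0.235
gripper_force: 79.2
```

```bash
python3 tgt.py -.012 .1128
```

```text
pos [0.56928761 0.11230852 0.12727652] turn deg [ 0.05 -0.06 -0.  ] shift target axes [-0.0005 -0.      0.0001] shift current axes [-0.0005 -0.      0.0001] F [-0.19  0.3  -2.92] gap 0.2352516141125355 79.22805547714233
t 9.8 arm x -0.0125 y 0.0 z 0.1129 F nh/t/z [-0.15  0.32 -2.92]
```

Emit:
{"name": "drive_tool", "arguments": {
  "plan": [
    [-0.001,0,0,0,0,0,-1],
    [-0.001,0,0,0,0,0,-1],
    [-0.001,0,0,0,0,0,-1],
    [0,0,0,0,0,0,-1]
  ]
}}

```text
t: 10.2
tcp_pos: [0.5726, 0.1127, 0.1274]
tool_rot: [-0.057, 0.998, 0.0, -0.0]
force: [-0.3, -0.5, -3.5]
finger_gap: 0.234
gripper_force: 79.2
```

```bash
python3 tgt.py -.009 .1128
```

```text
pos [0.57263115 0.11265509 0.12737182] turn deg [ 0.04 -0.02  0.  ] shift target axes [-0.0001  0.      0.0002] shift current axes [-0.0001  0.      0.0002] F [-0.31 -0.48 -3.46] gap 0.23418710227598308 79.22854542732239
t 10.2 arm x -0.0091 y -0.0 z 0.113 F nh/t/z [-0.36 -0.44 -3.46]
```

Emit:
{"name": "drive_tool", "arguments": {
  "plan": [
    [-0.001,0,0,0,0,0,-1],
    [-0.001,0,0,0,0,0,-1],
    [0,0,0,0,0,0,-1]
  ]
}}

```text
t: 10.5
tcp_pos: [0.5746, 0.1129, 0.1274]
tool_rot: [-0.057, 0.998, 0.0, -0.0]
force: [0.6, -0.0, -3.6]
finger_gap: 0.235
gripper_force: 79.2
```

Emit:
{"name": "drive_tool", "arguments": {
  "plan": [
    [-0.001,0,0,0,0,0,-1],
    [-0.001,0,0,0,0,0,-1],
    [0,0,0,0,0,0,-1]
  ]
}}

```text
t: 10.8
tcp_pos: [0.5766, 0.1131, 0.1274]
tool_rot: [-0.057, 0.998, 0.0, -0.0]
force: [-0.3, -0.6, -3.1]
finger_gap: 0.239
gripper_force: 79.2
```

```bash
python3 tgt.py 0 .1128
```

```text
pos [0.57657288 0.11310782 0.12737446] turn deg [ 0.04 -0.02 -0.  ] shift target axes [-0.0052  0.      0.0002] shift current axes [-0.0052  0.      0.0002] F [-0.32 -0.57 -3.11] gap 0.23920454179222095 79.22854542732239
t 10.8 arm x -0.0052 y -0.0 z 0.113 F nh/t/z [-0.39 -0.53 -3.11]
```

Already 7 mm past the strip with no force, so the tabs have entered freely. I'll continue until the plate is flush.

Emit:
{"name": "drive_tool", "arguments": {
  "plan": [
    [-0.001,0,0,0,0,0,-1],
    [-0.001,0,0,0,0,0,-1],
    [-0.001,0,0,0,0,0,-1],
    [0,0,0,0,0,0,-1]
  ]
}}

```text
t: 11.2
tcp_pos: [0.5796, 0.1134, 0.1273]
tool_rot: [-0.057, 0.998, 0.0, -0.0]
force: [-0.5, 0.0, -2.5]
finger_gap: 0.236
gripper_force: 79.2
```

Emit:
{"name": "drive_tool", "arguments": {
  "plan": [
    [-0.001,0,0,0,0,0,-1],
    [-0.001,0,0,0,0,0,-1],
    [0,0,0,0,0,0,-1]
  ]
}}

```text
t: 11.5
tcp_pos: [0.5812, 0.1137, 0.1273]
tool_rot: [-0.057, 0.998, 0.0, -0.001]
force: [-0.6, 0.7, -3.3]
finger_gap: 0.234
gripper_force: 79.2
```

```bash
python3 tgt.py 0 .1128
```

```text
pos [0.58121991 0.11369043 0.1272609 ] turn deg [ 0.05 -0.07  0.  ] shift target axes [-0.0005 -0.      0.0001] shift current axes [-0.0005 -0.      0.0001] F [-0.55  0.72 -3.32] gap 0.23351353379998402 79.17809128761292
t 11.5 arm x -0.0005 y 0.0 z 0.1129 F nh/t/z [-0.47  0.78 -3.32]
```

Emit:
{"name": "drive_tool", "arguments": {
  "plan": [
    [-0.0005,0,0,0,0,0,-1],
    [-0.0005,0,0,0,0,0,-1],
    [0,0,0,0,0,0,-1]
  ]
}}

```text
t: 11.8
tcp_pos: [0.5813, 0.1137, 0.1271]
tool_rot: [-0.057, 0.998, 0.0, -0.001]
force: [-3.2, -0.8, -2.1]
finger_gap: 0.237
gripper_force: 79.3
```

Emit:
{"name": "drive_tool", "arguments": {
  "plan": [
    [-0.0005,0,0,0,0,0,-1],
    [-0.0005,0,0,0,0,0,-1],
    [0,0,0,0,0,0,-1]
  ]
}}

```text
t: 12.1
tcp_pos: [0.5814, 0.1137, 0.1271]
tool_rot: [-0.057, 0.998, 0.0, -0.003]
force: [-6.0, -1.4, 0.4]
finger_gap: 0.235
gripper_force: 79.6
```

```bash
python3 tgt.py 0 .1128
```

```text
pos [0.58139955 0.11370728 0.12711614] turn deg [ 0.05 -0.29  0.02] shift target axes [-0.0003 -0.     -0.0001] shift current axes [-0.0003 -0.     -0.0001] F [-5.96 -1.39  0.4 ] gap 0.23535614727733697 79.63600158691406
t 12.1 arm x -0.0003 y 0.0 z 0.1127 F nh/t/z [-6.08 -0.7   0.4 ]
```

Emit:
{"name": "drive_tool", "arguments": {
  "plan": [
    [0,0,0.001,0,0,0,-1],
    [0,0,0.001,0,0,0,-1],
    [0,0,0.001,0,0,0,-1],
    [0,0,0,0,0,0,-1]
  ]
}}

```text
t: 12.5
tcp_pos: [0.5814, 0.1138, 0.1248]
tool_rot: [-0.057, 0.998, 0.0, -0.002]
force: [-7.4, -1.8, 4.7]
finger_gap: 0.239
gripper_force: 80.3
```

Emit:
{"name": "drive_tool", "arguments": {
  "plan": [
    [0,0,0.001,0,0,0,-1],
    [0,0,0.001,0,0,0,-1],
    [0,0,0,0,0,0,-1]
  ]
}}

```text
t: 12.8
tcp_pos: [0.5813, 0.1137, 0.1231]
tool_rot: [-0.057, 0.998, 0.0, -0.002]
force: [-8.6, -2.1, 5.6]
finger_gap: 0.234
gripper_force: 80.4
```

```bash
python3 tgt.py 0 .098
```

```text
pos [0.58130386 0.11369178 0.12313912] turn deg [ 0.04 -0.26  0.02] shift target axes [-0.0004 -0.      0.0107] shift current axes [-0.0004 -0.      0.0107] F [-8.65 -2.09  5.61] gap 0.2344390332188739 80.42903780937195
t 12.8 arm x -0.0004 y 0.0 z 0.1087 F nh/t/z [-8.83 -1.09  5.61]
```

Emit:
{"name": "drive_tool", "arguments": {
  "plan": [
    [0.0003,0,0.001,0,0,0,-1],
    [0,0,0.001,0,0,0,-1],
    [0,0,0.001,0,0,0,-1],
    [0,0,0,0,0,0,-1]
  ]
}}

```text
t: 13.2
tcp_pos: [0.5811, 0.1135, 0.1207]
tool_rot: [-0.057, 0.998, 0.0, -0.002]
force: [-9.9, -1.8, 9.6]
finger_gap: 0.239
gripper_force: 81.2
```

Emit:
{"name": "drive_tool", "arguments": {
  "plan": [
    [0,0,0.001,0,0,0,-1],
    [0,0,0.001,0,0,0,-1],
    [0,0,0,0,0,0,-1]
  ]
}}

```text
t: 13.5
tcp_pos: [0.5808, 0.1136, 0.1186]
tool_rot: [-0.057, 0.998, 0.0, -0.002]
force: [-10.2, -2.3, 8.7]
finger_gap: 0.237
gripper_force: 81.1
```

```bash
python3 tgt.py 0 .098
```

```text
pos [0.58082901 0.11355945 0.11861265] turn deg [ 0.02 -0.27  0.02] shift target axes [-0.0009  0.0001  0.0062] shift current axes [-0.0009  0.0001  0.0062] F [-10.21  -2.3    8.75] gap 0.23670993160110232 81.13031029701233
t 13.5 arm x -0.0009 y -0.0001 z 0.1042 F nh/t/z [-10.41  -1.12   8.75]
```

Emit:
{"name": "drive_tool", "arguments": {
  "plan": [
    [0.0005,0,0.001,0,0,0,-1],
    [0.0005,0,0.001,0,0,0,-1],
    [0,0,0.001,0,0,0,-1],
    [0,0,0,0,0,0,-1]
  ]
}}

```text
t: 13.9
tcp_pos: [0.5806, 0.1135, 0.1162]
tool_rot: [-0.057, 0.998, 0.0, -0.001]
force: [-9.6, -1.5, 10.2]
finger_gap: 0.241
gripper_force: 81.7
```

```bash
python3 tgt.py 0 .098
```

```text
pos [0.58063269 0.11347248 0.11623199] turn deg [ 0.02 -0.15  0.02] shift target axes [-0.0011  0.0001  0.0038] shift current axes [-0.0011  0.0001  0.0038] F [-9.62 -1.49 10.16] gap 0.24119694180337983 81.6897189617157
t 13.9 arm x -0.0011 y -0.0001 z 0.1018 F nh/t/z [-9.73 -0.39 10.16]
```

Emit:
{"name": "drive_tool", "arguments": {
  "plan": [
    [0.0004,0,0.001,0,0,0,-1],
    [0.0004,0,0.001,0,0,0,-1],
    [0,0,0,0,0,0,-1]
  ]
}}

```text
t: 14.2
tcp_pos: [0.5804, 0.1134, 0.1141]
tool_rot: [-0.057, 0.998, 0.0, -0.001]
force: [-7.4, -2.0, 9.3]
finger_gap: 0.235
gripper_force: 81.5
```

Emit:
{"name": "drive_tool", "arguments": {
  "plan": [
    [0.0003,0,0.001,0,0,0,-1],
    [0,0,0.0005,0,0,0,-1],
    [0,0,0,0,0,0,-1]
  ]
}}

```text
t: 14.5
tcp_pos: [0.5803, 0.1135, 0.1125]
tool_rot: [-0.057, 0.998, 0.0, -0.001]
force: [-8.5, -2.3, 7.9]
finger_gap: 0.236
gripper_force: 81.7
```

```bash
python3 tgt.py 0 .098
```

```text
pos [0.58027921 0.11345186 0.11253623] turn deg [ 0.02 -0.06  0.01] shift target axes [-0.0014  0.0001  0.0001] shift current axes [-0.0014  0.0001  0.0001] F [-8.49 -2.27  7.86] gap 0.2356711784157111 81.73722982406616
t 14.5 arm x -0.0014 y -0.0001 z 0.0981 F nh/t/z [-8.69 -1.29  7.86]
```

Emit:
{"name": "drive_tool", "arguments": {
  "plan": [
    [0.0002,0,0.001,0,0,0,-1],
    [0,0,0.0005,0,0,0,-1],
    [0,0,0,0,0,0,-1]
  ]
}}

```text
t: 14.8
tcp_pos: [0.5801, 0.1134, 0.1106]
tool_rot: [-0.057, 0.998, 0.0, -0.001]
force: [-7.8, -1.5, 6.0]
finger_gap: 0.237
gripper_force: 81.4
```

Emit:
{"name": "drive_tool", "arguments": {
  "plan": [
    [0,0,0.0005,0,0,0,-1],
    [0,0,0.0005,0,0,0,-1],
    [0,0,0,0,0,0,-1]
  ]
}}

```text
t: 15.1
tcp_pos: [0.5801, 0.1135, 0.11]
tool_rot: [-0.057, 0.998, 0.0, -0.001]
force: [-8.8, -2.7, 8.0]
finger_gap: 0.237
gripper_force: 81.9
```

```bash
python3 tgt.py 0 .098
```

```text
pos [0.58010827 0.11345348 0.1099806 ] turn deg [ 0.02 -0.06  0.  ] shift target axes [-0.0016  0.0001 -0.0024] shift current axes [-0.0016  0.0001 -0.0024] F [-8.76 -2.75  7.95] gap 0.23689048749006042 81.93249821662903
t 15.1 arm x -0.0016 y -0.0001 z 0.0956 F nh/t/z [-9.02 -1.73  7.95]
```

Emit:
{"name": "drive_tool", "arguments": {
  "plan": [
    [0.0003,0,0.0005,0,0,0,-1],
    [0.0003,0,0.0005,0,0,0,-1],
    [0,0,0,0,0,0,-1]
  ]
}}

```text
t: 15.4
tcp_pos: [0.58, 0.1134, 0.1089]
tool_rot: [-0.057, 0.998, 0.0, 0.0]
force: [-5.8, -1.7, 7.1]
finger_gap: 0.238
gripper_force: 81.7
```

Emit:
{"name": "drive_tool", "arguments": {
  "plan": [
    [0.0003,0,0.0005,0,0,0,-1],
    [0,0,0.0005,0,0,0,-1],
    [0,0,0,0,0,0,-1]
  ]
}}

```text
t: 15.7
tcp_pos: [0.5799, 0.1134, 0.1078]
tool_rot: [-0.057, 0.998, 0.0, 0.0]
force: [-5.3, -1.5, 7.0]
finger_gap: 0.238
gripper_force: 81.6
```

```bash
python3 tgt.py 0 .098; python3 inhand.py w7
```

```text
pos [0.57992939 0.11344922 0.10784594] turn deg [0.03 0.03 0.  ] shift target axes [-0.0018  0.0001 -0.0046] shift current axes [-0.0018  0.0001 -0.0046] F [-5.32 -1.5   6.98] gap 0.23784724363366339 81.6181218624115
t 15.7 arm x -0.0018 y -0.0001 z 0.0934 F nh/t/z [-5.45 -0.88  6.98]
stop 1813 [-0.0818249  -0.00076708 -0.00918698] ((-81.7280502319336, -0.7589883804321289), (21.551692962646484, 8.22086238861084), 89.87574768066406)Traceback (most recent call last):
  File "inhand.py", line 16, in <module>
    if __name__=='__main__': inhand(sys.argv[1])
                             ~~~~~~^^^^^^^^^^^^^
  File "inhand.py", line 12, in inhand
    ys=[np.percentile(b[np.abs(b[:,0]-x)<.005][:,1],[2,98]).mean() for x in(-.07,-.06,-.05,-.04,-.03)]
        ~~~~~~~~~~~~~^^^^^^^^^^^^^^^^^^^^^^^^^^^^^^^^^^^^^^
    return _quantile_unchecked(
        a, q, axis, out, overwrite_input, method, keepdims, weights)
    return _ureduce(a,
                    func=_quantile_ureduce_func,
    ...<5 lines>...
                    overwrite_input=overwrite_input,
                    method=method)
    r = func(a, **kwargs)
    result = _quantile(arr,
                       quantiles=q,
    ...<2 lines>...
                       out=out,
                       weights=wgt)
    slices_having_nans = np.isnan(arr[-1, ...])
                                  ~~~^^^^^^^^^
IndexError: index -1 is out of bounds for axis 0 with size 0
```

The bar has pitched about 10° in the fingers, with its rear down and the plate held up. I'll look from outside before mending it.

```bash
python3 - <<'E'
from tgt import *
A=snap('scene','scene8')['image'][210:360,230:380];B=snap('side','side8')['image'][150:270,300:420]
o=np.hstack([cv2.resize(A,(400,400),interpolation=cv2.INTER_CUBIC),cv2.resize(B,(400,400),interpolation=cv2.INTER_CUBIC)]);cv2.imwrite('pics/out8.png',o[:,:,::-1])
for n in('scene8','side8'):
    d=load(n);P=cloud(d);im=d['image'].astype(int);Q=np.stack([P@nh-c0,P@t-YC,P[...,2]],-1)
    m=(im.max(2)-im.min(2)<50)&(im.max(2)>80)&(Q[...,0]>-.04)&(Q[...,0]<-.001)&(np.abs(Q[...,1])<.022)
    for zz in np.arange(.1,.22,.01):
        k=m&(np.abs(Q[...,2]-zz)<.005); 
        if k.sum()>3: print(n,round(zz,2),k.sum(),np.percentile(Q[k][:,0],[5,50,95]).round(4),np.percentile(Q[k][:,1],[5,95]).round(3))
    b=(im.max(2)-im.min(2)<50)&(im.max(2)>80)&(Q[...,0]>-.19)&(Q[...,0]<-.11)&(np.abs(Q[...,1])<.02)&(Q[...,2]>.06)&(Q[...,2]<.16)
    q=Q[b]; print('bar',[(round(x,2),np.percentile(q[np.abs(q[:,0]-x)<.006][:,2],[5,95]).round(4)) for x in(-.165,-.15,-.135,-.12) if (np.abs(q[:,0]-x)<.006).sum()>3])
E
```

```text
scene8 0.11 9 [-0.0356 -0.0283 -0.0207] [0.009 0.011]
scene8 0.12 23 [-0.0396 -0.0347 -0.0211] [0.002 0.011]
scene8 0.13 6 [-0.0304 -0.0269 -0.0069] [0.006 0.018]
scene8 0.14 4 [-0.0134 -0.0093 -0.0085] [0.016 0.019]
scene8 0.15 7 [-0.0148 -0.0102 -0.0073] [0.016 0.019]
scene8 0.16 5 [-0.0137 -0.0126 -0.009 ] [0.015 0.018]
scene8 0.17 9 [-0.0183 -0.0125 -0.0103] [0.015 0.02 ]
scene8 0.18 11 [-0.0179 -0.0142 -0.0122] [0.014 0.019]
scene8 0.19 12 [-0.0218 -0.0179 -0.0141] [-0.017  0.018]
scene8 0.2 21 [-0.025  -0.0178 -0.0152] [-0.017  0.018]
bar [(-0.17, array([0.1037, 0.119 ])), (-0.14, array([0.1046, 0.1087]))]
side8 0.1 5 [-0.0315 -0.0021 -0.0014] [-0.018  0.002]
side8 0.11 20 [-0.0376 -0.0238 -0.0037] [-0.019 -0.007]
side8 0.12 38 [-0.0393 -0.024  -0.0058] [-0.019  0.009]
side8 0.13 31 [-0.0339 -0.016  -0.0084] [-0.016  0.009]
side8 0.14 16 [-0.0147 -0.0121 -0.0021] [-0.02  0.01]
side8 0.15 20 [-0.0165 -0.0127 -0.0021] [-0.02   0.009]
side8 0.16 13 [-0.0195 -0.0158 -0.0018] [-0.02   0.012]
side8 0.17 22 [-0.0196 -0.0153 -0.0019] [-0.02   0.013]
side8 0.18 17 [-0.0228 -0.0188 -0.0044] [-0.021  0.007]
side8 0.19 21 [-0.0256 -0.0202 -0.0023] [-0.019  0.011]
side8 0.2 24 [-0.0254 -0.0221 -0.0023] [-0.02   0.013]
side8 0.21 6 [-0.0271 -0.0231 -0.0013] [-0.015  0.013]
bar [(-0.17, array([0.0849, 0.1194])), (-0.15, array([0.0854, 0.1089])), (-0.14, array([0.0887, 0.1074])), (-0.12, array([0.089 , 0.1113]))]
```

View pics/out8.png

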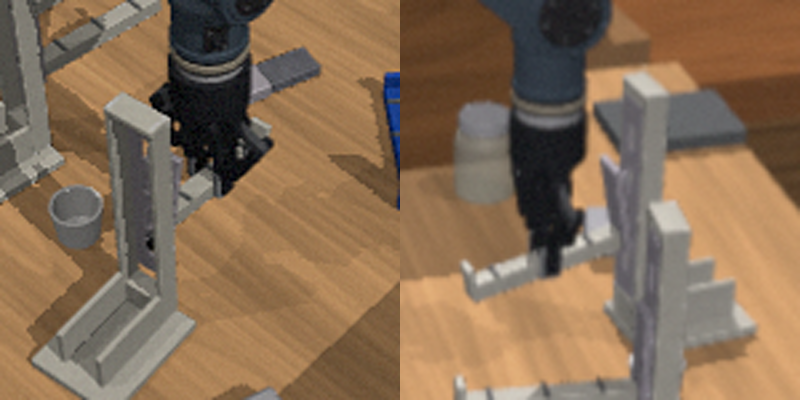

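Confirmed: the plate leans back about 10° and its bottom has dropped only about 3 mm, so the upper tab slipped out before it hooked. I'll back out, re-level the arm on the table, regrip harder and retry slightly higher.

Emit:
{"name": "drive_tool", "arguments": {
  "plan": [
    [0.001,0,-0.001,0,0,0,-1],
    [0.001,0,-0.001,0,0,0,-1],
    [0,0,-0.0015,0,0,0,-1],
    [0,0,-0.001,0,0,0,-1],
    [0,0,0,0,0,0,-1]
  ]
}}

```text
t: 16.35
tcp_pos: [0.5781, 0.1133, 0.1107]
tool_rot: [-0.057, 0.998, 0.0, -0.0]
force: [-1.1, -0.4, -3.3]
finger_gap: 0.239
gripper_force: 80.5
```

```bash
python3 tgt.py 0 .098; python3 - <<'E'
from tgt import *
for n in('w1','w2'):
    d=load(n);P=cloud(d)
    for back in(.08,.1,.12,.14):
        g=nh*(c0-.086-back)+t*YC
        f=(P[...,:2]-g[:2])@np.c_[nh[:2],t[:2]]
        m=(P[...,2]>.008)&(P[...,2]<.2)&(f[...,0]>-.11)&(f[...,0]<.125)&(np.abs(f[...,1])<.07)
        print(n,back,g[:2].round(3),m.sum(),f[m].mean(0) if m.any() else '')
E
```

```text
pos [0.57812139 0.11331796 0.11070871] turn deg [ 0.05 -0.02 -0.  ] shift target axes [-0.0036 -0.     -0.0017] shift current axes [-0.0036 -0.     -0.0017] F [-1.09 -0.4  -3.3 ] gap 0.23887342625749544 80.47035813331604
t 16.35 arm x -0.0036 y 0.0 z 0.0963 F nh/t/z [-1.13 -0.27 -3.3 ]
w1 0.08 [0.502 0.105] 0 
w1 0.1 [0.482 0.102] 0 
w1 0.12 [0.462 0.1  ] 0 
w1 0.14 [0.443 0.098] 108 [-0.10515788  0.06563397]
w2 0.08 [0.502 0.105] 0 
w2 0.1 [0.482 0.102] 0 
w2 0.12 [0.462 0.1  ] 0 
w2 0.14 [0.443 0.098] 0
```

Emit:
{"name": "drive_tool", "arguments": {
  "plan": [
    [0.0015,0,0,0,0,0,-1],
    [0.0015,0,0,0,0,0,-1],
    [0.0015,0,0,0,0,0,-1],
    [0,0,0,0,0,0,-1]
  ]
}}

```text
t: 16.75
tcp_pos: [0.5729, 0.1128, 0.1107]
tool_rot: [-0.057, 0.998, 0.0, -0.001]
force: [-1.0, 0.7, -2.8]
finger_gap: 0.242
gripper_force: 80.5
```

Emit:
{"name": "drive_tool", "arguments": {
  "plan": [
    [0.0015,0,0,0,0,0,-1],
    [0.0015,0,0,0,0,0,-1],
    [0.0015,0,0,0,0,0,-1],
    [0,0,0,0,0,0,-1]
  ]
}}

```text
t: 17.15
tcp_pos: [0.5685, 0.1123, 0.1108]
tool_rot: [-0.057, 0.998, 0.0, -0.001]
force: [0.0, 0.3, -2.4]
finger_gap: 0.236
gripper_force: 80.5
```

Free. I'll pull back to 100 mm and lower toward the table.

Emit:
{"name": "drive_tool", "arguments": {
  "plan": [
    [0.015,0,0,0,0,0,-1],
    [0.025,0,0,0,0,0,-1],
    [0.025,0,0,0,0,0,-1],
    [0.022,0,0,0,0,0,-1],
    [0,0,0.02,0,0,0,-1],
    [0,0,0.03,0,0,0,-1],
    [0,0,0.02,0,0,0,-1],
    [0,0,0,0,0,0,-1],
    [0,0,0,0,0,0,-1]
  ]
}}

```text
t: 18.05
tcp_pos: [0.4826, 0.1024, 0.041]
tool_rot: [-0.057, 0.998, 0.0, -0.0]
force: [0.0, -0.7, -1.7]
finger_gap: 0.24
gripper_force: 80.2
```

```bash
python3 tgt.py -.1 0
```

```text
pos [0.48263483 0.10239403 0.04099778] turn deg [ 0.05 -0.05  0.  ] shift target axes [ 0.0003 -0.0001  0.0266] shift current axes [ 0.0003 -0.0001  0.0266] F [ 0.02 -0.72 -1.74] gap 0.23993231051456712 80.22880554199219
t 18.05 arm x -0.0997 y 0.0001 z 0.0266 F nh/t/z [-0.06 -0.71 -1.74]
```

Emit:
{"name": "drive_tool", "arguments": {
  "newtons": 25,
  "plan": [
    [0,0,0.005,0,0,0,-1],
    [0,0,0.005,0,0,0,-1],
    [0,0,0.003,0,0,0,-1],
    [0,0,0.003,0,0,0,-1],
    [0,0,0.003,0,0,0,-1],
    [0,0,0.003,0,0,0,-1],
    [0,0,0.002,0,0,0,-1],
    [0,0,0,0,0,0,-1]
  ]
}}

```text
t: 18.85
tcp_pos: [0.4848, 0.1025, 0.0177]
tool_rot: [-0.057, 0.998, 0.0, 0.002]
force: [3.2, 2.2, 3.9]
finger_gap: 0.236
gripper_force: 81.5
```

Emit:
{"name": "drive_tool", "arguments": {
  "plan": [
    [0,0,0.001,0,0,0,-1],
    [0,0,0.001,0,0,0,-1],
    [0,0,0,0,0,0,-1]
  ]
}}

```text
t: 19.15
tcp_pos: [0.4848, 0.1023, 0.0158]
tool_rot: [-0.057, 0.998, 0.0, 0.002]
force: [3.8, 0.7, 5.1]
finger_gap: 0.238
gripper_force: 81.8
```

Emit:
{"name": "drive_tool", "arguments": {
  "plan": [
    [0,0,0,0,0,0,-0.3],
    [0,0,0,0,0,0,0],
    [0,0,0,0,0,0,0],
    [0,0,0,0,0,0,0],
    [0,0,0,0,0,0,0]
  ]
}}

```text
t: 19.65
tcp_pos: [0.4819, 0.1024, 0.0147]
tool_rot: [-0.057, 0.998, 0.0, -0.001]
force: [0.1, 0.9, -0.3]
finger_gap: 0.505
gripper_force: 0.0
```

```bash
python3 tgt.py -.1 0.0016; python3 - <<'E'
from tgt import *
d=snap('wrist','w9');s=manip.sense();P=cloud(d);Q=np.stack([P@nh-c0,P@t-YC,P[...,2]],-1);im=d['image'].astype(int)
ok=(im.max(2)-im.min(2)<60)&(im.max(2)>90)&(np.abs(Q[...,1])<.03)&(Q[...,0]<-.12)&(Q[...,0]>-.33)
b=Q[ok&(Q[...,2]>.012)&(Q[...,2]<.03)];st=Q[ok&(Q[...,2]>.033)&(Q[...,2]<.045)]
print('stop',len(st),st.mean(0),cv2.minAreaRect(st[:,:2].astype(np.float32)*1000))
L=[];x0=st.mean(0)[0]
for x in np.arange(x0+.015,x0+.08,.01):
    k=b[np.abs(b[:,0]-x)<.004]
    if len(k)>20: L.append([x,np.percentile(k[:,1],[2,98]).mean(),np.median(k[:,2])])
print(np.round(L,4)); L=np.array(L); print('yaw rel deg',np.degrees(np.polyfit(L[:,0],L[:,1],1)[0]))
E
```

```text
pos [0.48192935 0.10240311 0.01471433] turn deg [ 0.05 -0.09  0.  ] shift target axes [-0.0004 -0.0001 -0.0013] shift current axes [-0.0004 -0.0001 -0.0013] F [ 0.14  0.86 -0.31] gap 0.5048242041931476 0.0
t 19.65 arm x -0.1004 y 0.0001 z 0.0003 F nh/t/z [ 0.24  0.84 -0.31]
stop 2409 [-0.2587804  -0.00096177  0.03857731] ((-221.72286987304688, -0.7036514282226562), (92.5831069946289, 54.162940979003906), 0.16409911215305328)
[[-0.2438 -0.0008  0.0207]
 [-0.2338 -0.0008  0.021 ]
 [-0.2238 -0.0008  0.0207]
 [-0.2138 -0.0008  0.0207]
 [-0.2038 -0.0008  0.0208]
 [-0.1938 -0.0008  0.0207]
 [-0.1838 -0.0008  0.0208]]
yaw rel deg -0.004550119605911047
```

```bash
python3 - <<'E'
from tgt import *
d=load('w9');P=cloud(d);Q=np.stack([P@nh-c0,P@t-YC,P[...,2]],-1)
st=Q[(np.abs(Q[...,1])<.009)&(Q[...,2]>.036)&(Q[...,2]<.042)&(Q[...,0]<-.24)&(Q[...,0]>-.3)];print(len(st),np.percentile(st[:,0],[2,50,98]))
E
```

```text
1869 [-0.26787512 -0.26411711 -0.26031513]
```

Emit:
{"name": "drive_tool", "arguments": {
  "plan": [
    [-0.005,0,-0.0013,0,0,0,0],
    [-0.005,0,0,0,0,0,0],
    [0,0,0,0,0,0,0],
    [0,0,0,0,0,0,0]
  ]
}}

```text
t: 20.1
tcp_pos: [0.4926, 0.1036, 0.0162]
tool_rot: [-0.057, 0.998, 0.0, -0.0]
force: [-0.0, 0.0, -0.7]
finger_gap: 0.497
gripper_force: 0.0
```

Emit:
{"name": "drive_tool", "arguments": {
  "newtons": 120,
  "plan": [
    [0,0,0,0,0,0,-0.4],
    [0,0,0,0,0,0,-0.7],
    [0,0,0,0,0,0,-1],
    [0,0,0,0,0,0,-1],
    [0,0,0,0,0,0,-1],
    [0,0,0,0,0,0,-1]
  ]
}}

```text
t: 20.7
tcp_pos: [0.4921, 0.1035, 0.0167]
tool_rot: [-0.057, 0.998, 0.0, -0.0]
force: [-1.3, -0.7, 5.9]
finger_gap: 0.23
gripper_force: 118.1
```

```bash
python3 tgt.py -.1 0
```

```text
pos [0.49210261 0.10351882 0.01665473] turn deg [ 0.04 -0.05  0.01] shift target axes [ 0.0098 -0.0001  0.0023] shift current axes [ 0.0098 -0.0001  0.0023] F [-1.29 -0.68  5.89] gap 0.22998079709743216 118.07850122451782
t 20.7 arm x -0.0902 y 0.0001 z 0.0023 F nh/t/z [-1.36 -0.53  5.89]
```

```bash
sed -i 's/\.086/.0781/g;s/\.0144/.0167/g' tgt.py; python3 tgt.py -.03 .1138
```

```text
pos [0.49210261 0.10351882 0.01665473] turn deg [ 0.04 -0.05  0.01] shift target axes [-6.810e-02 -1.000e-04 -1.138e-01] shift current axes [-0.068  -0.     -0.1139] F [-1.29 -0.68  5.89] gap 0.22998079709743216 118.07850122451782
t 20.7 arm x -0.0981 y 0.0001 z -0.0 F nh/t/z [-1.36 -0.53  5.89]
```

Emit:
{"name": "drive_tool", "arguments": {
  "plan": [
    [0,0,-0.01,0,0,0,-1],
    [0,0,-0.025,0,0,0,-1],
    [0,0,-0.04,0,0,0,-1],
    [0,0,-0.037,0,0,0,-1],
    [-0.02,0,0,0,0,0,-1],
    [-0.025,0,0,0,0,0,-1],
    [-0.021,0,0,0,0,0,-1],
    [0,0,0,0,0,0,-1],
    [0,0,0,0,0,0,-1],
    [0,0,0,0,0,0,-1]
  ]
}}

```text
t: 21.7
tcp_pos: [0.5559, 0.111, 0.1276]
tool_rot: [-0.057, 0.998, 0.0, -0.002]
force: [-0.7, 0.2, -2.2]
finger_gap: 0.229
gripper_force: 117.9
```

```bash
python3 tgt.py -.02 .1138; python3 inhand.py w10
```

```text
pos [0.55587167 0.11103087 0.12759315] turn deg [ 0.07 -0.25  0.01] shift target axes [-0.0139 -0.0003 -0.0029] shift current axes [-0.0139 -0.0003 -0.003 ] F [-0.67  0.18 -2.22] gap 0.22901445018284092 117.89401173591614
t 21.7 arm x -0.0339 y 0.0003 z 0.1109 F nh/t/z [-0.65  0.26 -2.22]
stop 2279 [-0.08786701 -0.00058551 -0.02157107] ((-88.01481628417969, -0.5481739044189453), (8.036900520324707, 21.669639587402344), 0.3422084152698517)
bar y [-0.0006 -0.0006 -0.0006 -0.0006 -0.0006] z [-0.0038 -0.0048 -0.0039 -0.0039 -0.004 ]
[0.55606393 0.11101579 0.1276858 ] [ 0.55405379 -0.16108659 -3.84317104] 0.2233583281285301 117.89463758468628
```

Emit:
{"name": "drive_tool", "arguments": {
  "plan": [
    [-0.008,-0.0003,-0.0015,0,-0.2,0,-1],
    [-0.008,0,-0.0014,0,0,0,-1],
    [-0.002,0,0,0,0,0,-1],
    [0,0,0,0,0,0,-1],
    [0,0,0,0,0,0,-1]
  ]
}}

```text
t: 22.25
tcp_pos: [0.5757, 0.1128, 0.131]
tool_rot: [-0.057, 0.998, 0.001, 0.001]
force: [1.2, 0.4, -2.9]
finger_gap: 0.225
gripper_force: 117.9
```

```bash
python3 tgt.py -.012 .1138
```

```text
pos [0.57572705 0.11276621 0.13096968] turn deg [0.05 0.13 0.  ] shift target axes [-0.0019  0.0003  0.0005] shift current axes [-0.0019  0.0003  0.0005] F [ 1.19  0.39 -2.92] gap 0.2248152601080203 117.8874671459198
t 22.25 arm x -0.0139 y -0.0003 z 0.1143 F nh/t/z [ 1.22  0.25 -2.92]
```

Emit:
{"name": "drive_tool", "arguments": {
  "plan": [
    [-0.001,0.0003,0.0004,0,0.1,0,-1],
    [-0.001,0,0,0,0,0,-1],
    [-0.001,0,0,0,0,0,-1],
    [-0.001,0,0,0,0,0,-1],
    [0,0,0,0,0,0,-1]
  ]
}}

```text
t: 22.75
tcp_pos: [0.58, 0.1135, 0.1307]
tool_rot: [-0.057, 0.998, 0.0, 0.001]
force: [0.7, -0.9, -1.8]
finger_gap: 0.228
gripper_force: 117.9
```

Emit:
{"name": "drive_tool", "arguments": {
  "plan": [
    [-0.001,0,0,0,0,0,-1],
    [-0.001,0,0,0,0,0,-1],
    [-0.001,0,0,0,0,0,-1],
    [0,0,0,0,0,0,-1]
  ]
}}

```text
t: 23.15
tcp_pos: [0.583, 0.1139, 0.1307]
tool_rot: [-0.057, 0.998, 0.0, 0.001]
force: [0.4, -0.1, -3.1]
finger_gap: 0.22
gripper_force: 117.9
```

```bash
python3 tgt.py 0 .1138
```

```text
pos [0.58304557 0.11385003 0.13070885] turn deg [0.04 0.08 0.  ] shift target axes [-0.0066  0.      0.0002] shift current axes [-0.0066  0.      0.0002] F [ 0.38 -0.12 -3.09] gap 0.2202162360719265 117.88794994354248
t 23.15 arm x -0.0066 y -0.0 z 0.114 F nh/t/z [ 0.36 -0.16 -3.09]
```

Emit:
{"name": "drive_tool", "arguments": {
  "plan": [
    [-0.001,0,0,0,0,0,-1],
    [-0.001,0,0,0,0,0,-1],
    [-0.001,0,0,0,0,0,-1],
    [-0.001,0,0,0,0,0,-1],
    [-0.001,0,0,0,0,0,-1],
    [0,0,0,0,0,0,-1]
  ]
}}

```text
t: 23.75
tcp_pos: [0.588, 0.1144, 0.1307]
tool_rot: [-0.057, 0.998, 0.0, 0.001]
force: [-0.1, 0.1, -2.4]
finger_gap: 0.226
gripper_force: 117.9
```

Emit:
{"name": "drive_tool", "arguments": {
  "plan": [
    [-0.001,0,0,0,0,0,-1],
    [-0.001,0,0,0,0,0,-1],
    [0,0,0,0,0,0,-1]
  ]
}}

```text
t: 24.05
tcp_pos: [0.589, 0.1146, 0.1305]
tool_rot: [-0.057, 0.998, 0.0, -0.0]
force: [-2.4, -0.7, -2.5]
finger_gap: 0.223
gripper_force: 118.0
```

```bash
python3 tgt.py 0 .1138
```

```text
pos [0.58902802 0.11457511 0.13053345] turn deg [ 0.05 -0.05  0.01] shift target axes [-0.0005 -0.      0.    ] shift current axes [-0.0005 -0.      0.    ] F [-2.41 -0.67 -2.51] gap 0.2230282613247587 118.01021218299866
t 24.05 arm x -0.0005 y 0.0 z 0.1138 F nh/t/z [-2.47 -0.39 -2.51]
```

Emit:
{"name": "drive_tool", "arguments": {
  "plan": [
    [-0.0005,0,0.0005,0,0.3,0,-1],
    [0,0,0.0005,0,0.3,0,-1],
    [0,0,0,0,0,0,-1]
  ]
}}

```text
t: 24.35
tcp_pos: [0.5891, 0.1147, 0.1295]
tool_rot: [-0.057, 0.998, 0.0, -0.006]
force: [-4.8, -0.6, 0.2]
finger_gap: 0.224
gripper_force: 118.3
```

```bash
cat >> tgt.py <<'E'
    s=manip.sense(); d=snap('wrist','tmp'); E=np.array(d['mount']); P=cloud({**d,'extrinsics':E}); im=d['image'].astype(int)
    m=(np.abs(P[...,1])<.009)&(P[...,0]>.02)&(P[...,0]<.075)&(np.abs(P[...,2])<.03)&(im.max(2)-im.min(2)<60)
    q=P[m]; k=np.polyfit(q[:,0],q[:,2],1); k=np.polyfit(*q[np.abs(q[:,2]-np.polyval(k,q[:,0]))<.002][:,[0,2]].T,1)
    print('bar pitch in hand deg (rear down +)',np.degrees(np.arctan(k[0])).round(2),'torque tool y',(R.from_quat(s['tool_rot']).inv().apply(s['ft_torque'])).round(2))
E
python3 tgt.py 0 .0978
```

```text
pos [0.58911994 0.11469224 0.12950341] turn deg [ 0.05 -0.71  0.02] shift target axes [-0.0004 -0.0001  0.015 ] shift current axes [-0.0006 -0.0001  0.015 ] F [-4.79 -0.57  0.2 ] gap 0.22422106315656343 118.30033779144287
t 24.35 arm x -0.0004 y 0.0001 z 0.1128 F nh/t/z [-4.83 -0.02  0.2 ]
bar pitch in hand deg (rear down +) 0.54 torque tool y [ 0.03  0.38 -0.1 ]
```

Emit:
{"name": "drive_tool", "arguments": {
  "plan": [
    [0,0,0.001,0,0.4,0,-1],
    [0,0,0.001,0,0.4,0,-1],
    [0,0,0,0,0,0,-1]
  ]
}}

```text
t: 24.7
tcp_pos: [0.5892, 0.1148, 0.1279]
tool_rot: [-0.057, 0.998, -0.0, -0.013]
force: [-7.0, -1.3, 1.2]
finger_gap: 0.223
gripper_force: 118.7
```

```bash
python3 tgt.py 0 .0978
```

```text
pos [0.58916526 0.11475133 0.12794853] turn deg [ 0.05 -1.47  0.03] shift target axes [-0.0004 -0.0002  0.0134] shift current axes [-0.0007 -0.0002  0.0134] F [-7.02 -1.33  1.19] gap 0.2228207294211888 118.70446801185608
t 24.7 arm x -0.0004 y 0.0002 z 0.1112 F nh/t/z [-7.13 -0.52  1.19]
bar pitch in hand deg (rear down +) 1.34 torque tool y [-0.03  0.26 -0.08]
```

Emit:
{"name": "drive_tool", "arguments": {
  "plan": [
    [0.0003,0,0.001,0,0.2,0,-1],
    [0.0002,0,0.001,0,0.2,0,-1],
    [0,0,0.001,0,0.2,0,-1],
    [0,0,0,0,0,0,-1]
  ]
}}

```text
t: 25.15
tcp_pos: [0.5893, 0.1141, 0.1265]
tool_rot: [-0.057, 0.998, -0.001, -0.017]
force: [-7.9, -3.2, 9.2]
finger_gap: 0.222
gripper_force: 119.5
```

```bash
python3 tgt.py 0 .0978
```

```text
pos [0.58928576 0.11410469 0.12651914] turn deg [-0.02 -1.95  0.01] shift target axes [-0.0003  0.0005  0.012 ] shift current axes [-0.0007  0.0005  0.012 ] F [-7.9  -3.16  9.17] gap 0.22212992831360595 119.5074713230133
t 25.15 arm x -0.0003 y -0.0005 z 0.1098 F nh/t/z [-8.21 -2.24  9.17]
bar pitch in hand deg (rear down +) 1.8 torque tool y [0.37 0.23 0.05]
```

Emit:
{"name": "drive_tool", "arguments": {
  "plan": [
    [0.0003,0,0.001,0,0.1,0,-1],
    [0,0,0.0005,0,0,0,-1],
    [0,0,0,0,0,0,-1]
  ]
}}

```text
t: 25.5
tcp_pos: [0.5893, 0.1133, 0.1249]
tool_rot: [-0.057, 0.998, -0.002, -0.017]
force: [-8.4, -5.0, 6.5]
finger_gap: 0.222
gripper_force: 119.4
```

```bash
python3 tgt.py 0 .0978
```

```text
pos [0.58931686 0.11334556 0.12494052] turn deg [-0.08 -2.   -0.02] shift target axes [-0.0004  0.0012  0.0104] shift current axes [-0.0007  0.0013  0.0104] F [-8.44 -5.04  6.51] gap 0.22196600199168057 119.37286734580994
t 25.5 arm x -0.0004 y -0.0012 z 0.1082 F nh/t/z [-8.96 -4.05  6.51]
bar pitch in hand deg (rear down +) 1.9 torque tool y [0.68 0.17 0.22]
```

Emit:
{"name": "drive_tool", "arguments": {
  "plan": [
    [0.0003,0,0.001,0,0,0,-1],
    [0,0,0.001,0,0,0,-1],
    [0,0,0.001,0,0,0,-1],
    [0,0,0,0,0,0,-1]
  ]
}}

```text
t: 25.95
tcp_pos: [0.5892, 0.1132, 0.1214]
tool_rot: [-0.057, 0.998, -0.002, -0.017]
force: [-6.7, -5.6, 3.8]
finger_gap: 0.23
gripper_force: 119.0
```

```bash
python3 tgt.py 0 .0978
```

```text
pos [0.58922232 0.1131758  0.1213611 ] turn deg [-0.08 -1.97 -0.04] shift target axes [-0.0005  0.0014  0.0069] shift current axes [-0.0007  0.0014  0.0068] F [-6.75 -5.62  3.79] gap 0.22956566524937724 119.04211163520813
t 25.95 arm x -0.0005 y -0.0014 z 0.1047 F nh/t/z [-7.35 -4.81  3.79]
bar pitch in hand deg (rear down +) 1.8 torque tool y [0.72 0.01 0.32]
```

Emit:
{"name": "drive_tool", "arguments": {
  "plan": [
    [0.0003,0,0.001,0,0,0,-1],
    [0,0,0.001,0,0,0,-1],
    [0,0,0.001,0,0,0,-1],
    [0,0,0,0,0,0,-1]
  ]
}}

```text
t: 26.4
tcp_pos: [0.5881, 0.1132, 0.1174]
tool_rot: [-0.057, 0.998, -0.001, -0.018]
force: [-4.4, -3.8, -0.9]
finger_gap: 0.227
gripper_force: 118.1
```

Emit:
{"name": "drive_tool", "arguments": {
  "plan": [
    [0,0,0.001,0,0,0,-1],
    [0,0,0.001,0,0,0,-1],
    [0,0,0,0,0,0,-1]
  ]
}}

```text
t: 26.7
tcp_pos: [0.588, 0.1142, 0.1153]
tool_rot: [-0.057, 0.998, -0.001, -0.018]
force: [-5.2, -2.3, 0.8]
finger_gap: 0.229
gripper_force: 118.3
```

```bash
python3 tgt.py 0 .0978
```

```text
pos [0.58797414 0.1142403  0.1153081 ] turn deg [ 0.03 -2.1  -0.01] shift target axes [-0.0016  0.0002  0.0008] shift current axes [-0.0016  0.0002  0.0007] F [-5.2  -2.34  0.82] gap 0.22865360968513068 118.27263951301575
t 26.7 arm x -0.0016 y -0.0002 z 0.0986 F nh/t/z [-5.43 -1.73  0.82]
bar pitch in hand deg (rear down +) 1.02 torque tool y [0.08 0.18 0.03]
```

Emit:
{"name": "drive_tool", "arguments": {
  "plan": [
    [0,0,0.001,0,0,0,-1],
    [0,0,0.0005,0,0,0,-1],
    [0,0,0,0,0,0,-1]
  ]
}}

```text
t: 27.05
tcp_pos: [0.5886, 0.1143, 0.1146]
tool_rot: [-0.057, 0.998, -0.001, -0.017]
force: [-5.6, -3.0, 4.0]
finger_gap: 0.224
gripper_force: 118.7
```

```bash
python3 tgt.py 0 .0978
```

```text
pos [0.5885869  0.11432371 0.11463873] turn deg [ 0.02 -1.99 -0.01] shift target axes [-0.001   0.0002  0.0001] shift current axes [-0.001   0.0002  0.0001] F [-5.61 -2.96  3.99] gap 0.22364186130323122 118.7376594543457
t 27.05 arm x -0.001 y -0.0002 z 0.0979 F nh/t/z [-5.91 -2.3   3.99]
bar pitch in hand deg (rear down +) 1.37 torque tool y [0.06 0.02 0.01]
```

Emit:
{"name": "drive_tool", "arguments": {
  "plan": [
    [0,0,0.001,0,0,0,-1],
    [0,0,0.0005,0,0,0,-1],
    [0,0,0,0,0,0,-1]
  ]
}}

```text
t: 27.4
tcp_pos: [0.5891, 0.1144, 0.114]
tool_rot: [-0.057, 0.998, -0.001, -0.016]
force: [-5.9, -0.9, 7.7]
finger_gap: 0.225
gripper_force: 119.3
```

```bash
python3 tgt.py 0 .0978
```

```text
pos [0.58912968 0.1144191  0.11397154] turn deg [ 0.02 -1.88 -0.01] shift target axes [-0.0004  0.0001 -0.0005] shift current axes [-0.0004  0.0001 -0.0005] F [-5.93 -0.94  7.69] gap 0.22454918082108855 119.32363986968994
t 27.4 arm x -0.0004 y -0.0001 z 0.0973 F nh/t/z [-6.   -0.25  7.69]
bar pitch in hand deg (rear down +) 1.7 torque tool y [ 0.1  -0.03  0.  ]
```

Emit:
{"name": "drive_tool", "arguments": {
  "plan": [
    [0,0,0.001,0,0,0,-1],
    [0,0,0.001,0,0,0,-1],
    [0,0,0,0,0,0,-1]
  ]
}}

```text
t: 27.75
tcp_pos: [0.5893, 0.1143, 0.1134]
tool_rot: [-0.057, 0.998, -0.001, -0.016]
force: [-9.1, -1.4, 14.6]
finger_gap: 0.228
gripper_force: 120.5
```

```bash
python3 tgt.py 0 .0978
```

```text
pos [0.58929257 0.11433694 0.11342565] turn deg [-0.01 -1.83  0.02] shift target axes [-0.0003  0.0002 -0.0011] shift current axes [-0.0003  0.0002 -0.0011] F [-9.15 -1.36 14.62] gap 0.2277666505739917 120.47110319137573
t 27.75 arm x -0.0003 y -0.0002 z 0.0967 F nh/t/z [-9.24 -0.31 14.62]
bar pitch in hand deg (rear down +) 1.96 torque tool y [ 0.09  0.22 -0.04]
```

Hard stop reached: about 17 N of push, 17 mm below entry, roller side force gone. I'll unload, release, and rise.

Emit:
{"name": "drive_tool", "arguments": {
  "plan": [
    [0.0007,0,-0.001,0,0,0,-1],
    [0.0007,0,-0.001,0,0,0,-1],
    [0,0,-0.001,0,0,0,-1],
    [0,0,0,0,0,0,-1]
  ]
}}

```text
t: 28.2
tcp_pos: [0.5887, 0.1143, 0.1144]
tool_rot: [-0.057, 0.998, -0.001, -0.016]
force: [-2.9, -0.8, 6.8]
finger_gap: 0.224
gripper_force: 119.1
```

Emit:
{"name": "drive_tool", "arguments": {
  "newtons": 20,
  "plan": [
    [0,0,0,0,0,0,-0.4],
    [0,0,0,0,0,0,-0.2],
    [0,0,0,0,0,0,0],
    [0,0,0,0,0,0,0],
    [0,0,0,0,0,0,0]
  ]
}}

```text
t: 28.7
tcp_pos: [0.5869, 0.1144, 0.113]
tool_rot: [-0.057, 0.998, -0.001, -0.018]
force: [0.4, 0.6, 0.2]
finger_gap: 0.502
gripper_force: 0.0
```

```bash
python3 tgt.py 0 .0978
```

```text
pos [0.58691088 0.11441373 0.11299473] turn deg [ 0.05 -2.07  0.  ] shift target axes [-0.0026 -0.0001 -0.0015] shift current axes [-0.0026 -0.0001 -0.0016] F [0.36 0.61 0.22] gap 0.501782865646432 0.0
t 28.7 arm x -0.0026 y 0.0001 z 0.0963 F nh/t/z [0.42 0.56 0.22]
bar pitch in hand deg (rear down +) 3.86 torque tool y [ 0.01  0.01 -0.05]
```

Emit:
{"name": "drive_tool", "arguments": {
  "plan": [
    [0,0,-0.005,0,0,0,0],
    [0,0,-0.01,0,0,0,0],
    [0,0,-0.02,0,0,0,0],
    [0,0,-0.03,0,0,0,0],
    [0.01,0,-0.04,0,0,0,0],
    [0.02,0,-0.04,0,0,0,0],
    [0.03,0,-0.03,0,-2,0,0],
    [0,0,0,0,0,0,0],
    [0,0,0,0,0,0,0]
  ]
}}

```text
t: 29.65
tcp_pos: [0.5336, 0.1081, 0.2922]
tool_rot: [-0.057, 0.998, 0.0, 0.001]
force: [0.4, 0.5, -0.3]
finger_gap: 0.503
gripper_force: 0.0
```

```bash
python3 - <<'E'
from tgt import *
s=manip.sense();print(s['t'],s['tcp_pos'],s['force'])
w=snap('wrist','w11');A=snap('scene','scene11')['image'][210:360,230:380];B=snap('side','side11')['image'][150:270,300:420]
o=np.hstack([cv2.resize(A,(400,400),interpolation=cv2.INTER_CUBIC),cv2.resize(B,(400,400),interpolation=cv2.INTER_CUBIC)]);cv2.imwrite('pics/out11.png',o[:,:,::-1])
P=cloud(w);Q=np.stack([P@nh-c0,P@t-YC,P[...,2]],-1);im=w['image'].astype(int)
b=Q[(np.abs(Q[...,1])<.009)&(Q[...,0]<-.03)&(Q[...,0]>-.16)&(Q[...,2]>.09)&(Q[...,2]<.13)&(im.max(2)-im.min(2)<60)]
k=np.polyfit(b[:,0],b[:,2],1);print('bar top slope deg',np.degrees(np.arctan(k[0])),'top z at face',k[1],'-> arm z',k[1]-.02-.0009,b[:,0].min(),b[:,0].max())
st=Q[(np.abs(Q[...,1])<.009)&(Q[...,0]<-.15)&(Q[...,0]>-.2)&(Q[...,2]>.12)&(Q[...,2]<.14)];print('stop',len(st),np.percentile(st,[2,50,98],axis=0).round(4).tolist() if len(st) else '')
bb=Q[(np.abs(Q[...,1])<.02)&(Q[...,0]<-.06)&(Q[...,0]>-.15)&(Q[...,2]>.1)&(Q[...,2]<.125)]
print('y',[np.percentile(bb[np.abs(bb[:,0]-x)<.006][:,1],[2,98]).mean().round(4) for x in(-.14,-.12,-.1,-.08) if (np.abs(bb[:,0]-x)<.006).sum()>9])
E
```

```text
29.65 [0.53361103 0.1081043  0.29222289] [ 0.43644559  0.45760865 -0.27525332]
bar top slope deg 2.0072829984793072 top z at face 0.11854460566752911 -> arm z 0.09764460566752911 -0.1599787455426993 -0.030002634360542846
stop 237 [[-0.1712, -0.0083, 0.1257], [-0.1677, -0.0003, 0.1301], [-0.1635, 0.0085, 0.1317]]
y [np.float64(-0.002), np.float64(-0.002), np.float64(-0.0016), np.float64(-0.0016)]
```

View pics/out11.png

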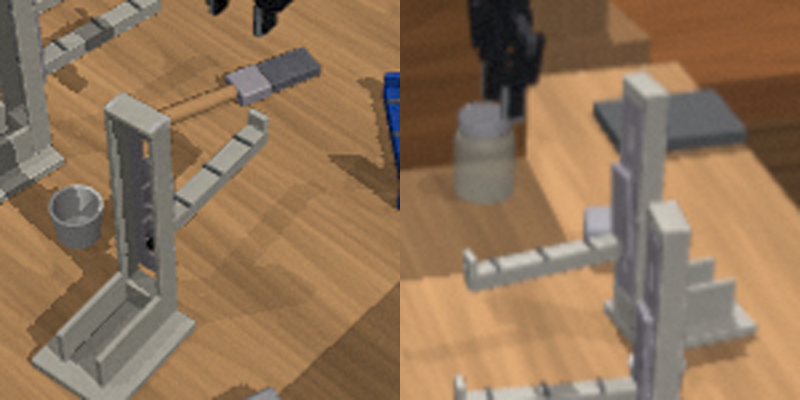

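The picture shows the arm hanging in both middle slots with the plate on the strip and the gripper clear. I measure a 2° pitch, arm z about 0.098, x about -2 mm and y about -1 mm, all within limits.

```bash
python3 -c "
from station import manip
print(manip.sign_off())"
```

```text
the job is handed in; nothing more can be done
None
```

The long arm hangs in the two middle slots of the empty upright, pressed past the catch to its hard stop and released; the first try slipped out and was redone, no bystander was touched as far as I could see, and the job is handed in (no verdict came back).

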